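Put the labelling set back into its own foam holders

TASK

The rubber stamp, the ink pad and the sample cup have been put back in one another's foam holders. Move each into the holder whose cut-out has its shape, seated right down on the floor of the cut-out; no holder is free at first, so stand one of them on the empty grey mat while you change them round. Keep the stamp and the cup upright, do not move the dropper bottle, the thermometer or the grey marker, and leave everything released and at rest.

Things in the scene. Friction and masses are not known exactly. Their poses are not given: they have to be found in the camera images.
- stamp: loose wooden rubber stamp standing on its rubber, 22 x 48 mm foot (22 along its x, 48 along its y, 12 mm high), 69 mm tall, with a round knob 21 mm wide from 35 to 69 mm above the origin and a thinner neck (13 mm) below it; grasp the knob. Origin: centre of the underside, z up. It starts standing loosely, at any yaw, in the cut-out of the ink pad's holder. About 50 g.
- ink_pad: loose dark blue stamp pad tin with a pale lid, shut (lid does not open), 62 mm along its x, 95 mm along its y, 19 mm high, lying flat; grasp across the 62 mm. Origin: centre of the underside, z up. It starts lying on top of the cup's holder, over the round cut-out. About 90 g.
- cup: loose white sample cup with a blue screw lid, body tapering from 58 mm wide under the lid to 45 mm at the foot, lid 62 mm wide from 56 to 69 mm above the origin, 69 mm tall; grasp the lid. Origin: centre of the underside, z up. It starts standing on top of the stamp's holder, over the narrow cut-out. About 30 g.
- stamp_pocket (a point): the stamp's holder: fixed grey foam block, 98 x 128 mm, top 24 mm above the desk, on a white base plate (102 x 132 mm), with one white-floored cut-out in its middle, edge chamfered 2.5 mm. This point: centre of the cut-out's floor; x along the 98 mm side, y along the 128 mm side, z up. Cut-out: 30 mm along x, 57 mm along y, 10 mm deep (floor 14 mm above the desk).
- pad_pocket (a point): the ink pad's holder: fixed grey foam block, 98 x 128 mm, top 24 mm above the desk, on a white base plate (102 x 132 mm), with one white-floored cut-out in its middle, edge chamfered 2.5 mm. This point: centre of the cut-out's floor; x along the 98 mm side, y along the 128 mm side, z up. Cut-out: 69 mm along x, 102 mm along y, 8 mm deep (floor 16 mm above the desk).
- cup_pocket (a point): the cup's holder: fixed grey foam block, 98 x 128 mm, top 24 mm above the desk, on a white base plate (102 x 132 mm), with one white-floored cut-out in its middle, edge chamfered 2.5 mm. This point: centre of the cut-out's floor; x along the 98 mm side, y along the 128 mm side, z up. Cut-out: round, 60 mm wide, 14 mm deep (floor 10 mm above the desk).
- mat: fixed flat grey mat, 98 mm along x, 128 mm along y, 4 mm high, empty at the start: the free spot. Origin: centre of its underside, on the desk. The holders and the mat lie in four places about 0.2 m apart that are dealt out anew each time, each turned at most 0.3 rad.
- dropper_bottle: bystander: loose amber dropper bottle with a white cap, 36 mm wide, 81 mm tall, standing on the desk; origin at the centre of its underside. Not to be moved.
- thermometer: bystander: loose white clinical thermometer in its sleeve, 18 x 140 x 11 mm, lying on the desk along its y; origin near its middle, underside. Not to be moved.
- marker: bystander: loose grey marker pen with a black cap, 15 x 130 x 16 mm, lying on the desk along its y; origin at the centre of its underside. Not to be moved.
Mind the look-alikes: they are no part of the job. What is meant by the cup is not orange, and is the smaller of those in its own colour.

How it is judged:
By the outcome, as a careful person would: the job done as asked, in the order asked, and still so for the second after the job is handed in, with the robot touching nothing.
It also fails if it takes over 120 s, if anything falls off the work surface, if the arm or the gripper's body presses on something with over 40 N, if the wrist force passes 120 N, or if a joint passes its speed limit or range.

ROBOT

A 6-joint arm with a two-finger parallel gripper is mounted at the origin on a cart in front of the work surface, level with it; the furniture and walls round the work are solid. World frame = base frame: x ahead of the robot, y to its left, z up, the work surface at z = 0. Lengths are in m, angles in rad, forces in N, time in s.
With the tool pointing down it reaches from about 0.275 to 0.75 m from the base axis. Payload 10.2 kg.
Tool frame: the origin (TCP) lies between the finger pads; the fingertips stand 8 mm ahead of it and the grasp point (between the pads) lies 11 mm behind it; z points along the fingers, y is the line along which they close (so a half turn about z gives the same grasp; the last joint's range is limited). The gripper opens to 85 mm and grips with 20 to 120 N. Pads are 22 mm wide; open, the fingers measure 114 mm over their backs; the gripper's body (76 mm by 85 mm) begins 54 mm behind the grasp point. The pads swing forward as they close: fully open they stand 13 mm farther back than shut.
Start: joints at [-1.438, 0.313, 1.498, -0, 1.331, -0.223], TCP at [0.183, -0.492, 0.239] pointing down, gripper open.
Joint ranges: [-2.94, 2.94], [-0.97, 2.17], [0.19, 2.56], [-1.23, 4.37], [0.02, 3.11], [-2.88, 2.88]. Speed limits (rad/s): [2.39, 2.39, 3.01, 3.14, 3.14, 3.14].

INTERFACE

Orientations are given as a 3x3 rotation matrix whose columns are the frame's x, y, z axes.
In Python, from rig import observe, vision, job gives the robot as it stands.
- The arm moves only by the tool drive_tool, never from a script. Its argument "deltas" is a list of rows, each an object with "delta_pos": the shift along the tool's x, y, z in mm, a list of three; "turn": the turn, a rotation vector about the tool's x, y, z in rad, a list of three. A call has 1 to 8 rows; each row shifts and turns the commanded pose from where the row before left it, along the tool's axes as they then stand; what a row does not reach is not made up. A row lasts 1/8 s, in which the tool goes at most 62.5 mm and 10.7 degrees, less where a joint would pass 70% of its speed; a pose out of reach is approached as far as the arm can. A call is refused whole if a number of a shift passes 62.5 or a number of a turn 0.188, either way. A call with a gripper value outside its range is refused whole. "claw" is the closure, from 0 (fully open) to 1 (shut), set as the call begins (left out, the last holds). The fingers move at their own pace and stop on an object; the grip force is fixed at half the most. Time passes only in rows, so rows that do not move let the fingers close. It gives the time, the measured TCP pose, the force, the opening and the grip force at its end, in the units of the state.
- observe(): the state, without advancing time (a new reading comes with each control period).
- vision.get_image(name): name is "scene" or "top"; returns a dict with "img" (420x560x3 uint8, red, green, blue), "mtx" (3x3 intrinsics, pixels), "distortion" ([k1, k2, p1, p2, k3] as OpenCV has them; the pictures are not rectified), "world_from_camera" (4x4, takes a point from camera to world coordinates). Camera axes: x right, y down, z forward; pixel columns grow to the right and rows downward; lengths in m; the calibration is good to about 2 mm. A picture is of the moment at which its call begins. There is no depth.
- job.close_job(): hands the job in; it is judged then, once.
The state is a dict: "t": time; "joint_pos": joint angles; "joint_vel": joint speeds; "tau": joint torques, N m; "position": TCP position; "eef_rot": TCP orientation; "wrist_force": force on the tool from outside, world axes, zero at the start; "torque": the same for the moment, N m; "grip_width": finger opening in m; "gripper_force": force on a finger pad.
Only numpy, scipy, OpenCV 4.12 (cv2) and the standard library are available. Lean on these libraries where they do the work, as an engineer would, in place of code of your own. Each camera call takes 0.05 s, during which the arm holds its last target. There are 200 camera calls.

## Working session

There is one attempt and no reset: what is moved stays moved. The work goes in short steps, Python scripts to look and compute and a tool call to move; the robot and the scene stay as the last step left them, time stands still between calls to the robot, and variables do not carry over. Pictures are saved under pics/ and viewed, at most 14 in all, crops included, and the job is handed in when it is done.

Besides the shell and the picture viewer there is one more tool, called after ">>>" by a JSON object that holds its "api" and its "payload", one argument or row to a line. drive_tool: Moves the arm, as the interface text tells. Its arguments: {"type":"object","properties":{"deltas":{"type":"array"},"claw":{"type":"number"}},"required":["deltas"]}

```bash
mkdir -p pics; cat > h.py <<'E'
import numpy as np, cv2
from rig import observe, vision, job
def snap(n,f):
    d=vision.get_image(n); cv2.imwrite(f'pics/{f}.png',cv2.cvtColor(d['img'],cv2.COLOR_RGB2BGR)); 
    np.savez(f'pics/{f}.npz',**d); return d
def load(f): return np.load(f'pics/{f}.npz')
def px2w(d,uv,z):
    p=cv2.undistortPoints(np.array(uv,float).reshape(-1,1,2),d['mtx'],d['distortion'])[:,0]
    T=d['world_from_camera']; r=np.c_[p,np.ones(len(p))]@T[:3,:3].T; c=T[:3,3]
    z=np.broadcast_to(z,len(p)); return c+r*((z-c[2])/r[:,2])[:,None]
def w2px(d,X):
    T=np.linalg.inv(d['world_from_camera']); 
    return cv2.projectPoints(np.array(X,float).reshape(-1,1,3),cv2.Rodrigues(T[:3,:3])[0],T[:3,3],d['mtx'],d['distortion'])[0][:,0]
def crop(d,f,x0,y0,x1,y1,s):
    cv2.imwrite(f'pics/{f}.png',cv2.resize(cv2.cvtColor(d['img'][y0:y1,x0:x1],cv2.COLOR_RGB2BGR),None,fx=s,fy=s,interpolation=cv2.INTER_CUBIC))
E
python3 - <<'E'
from h import *
for n in('top','scene'):
    d=snap(n,n+'0'); print(d['world_from_camera'].round(3).tolist(),d['mtx'].round(1).tolist())
print(observe())
E
```

```text
[[-0.015, -0.989, 0.15, 0.388], [-1.0, 0.014, -0.008, 0.165], [0.006, -0.15, -0.989, 1.065], [0.0, 0.0, 0.0, 1.0]] [[379.3, 0.0, 277.6], [0.0, 379.3, 211.9], [0.0, 0.0, 1.0]]
[[-0.679, -0.571, 0.46, -0.035], [-0.734, 0.521, -0.436, 0.698], [0.01, -0.634, -0.773, 1.019], [0.0, 0.0, 0.0, 1.0]] [[393.8, 0.0, 283.2], [0.0, 393.8, 206.7], [0.0, 0.0, 1.0]]
{'t': 0.1, 'joint_pos': array([-1.43838958e+00,  3.13384025e-01,  1.49834871e+00, -3.87146006e-05,
        1.33101087e+00, -2.23411033e-01]), 'joint_vel': array([ 0.00231482, -0.000862  ,  0.00017437, -0.00188797, -0.00080669,
       -0.00026113]), 'tau': array([ 4.35930473e-03, -4.12897432e+01, -2.60141158e+01, -1.36238505e-04,
        2.98278756e-03, -3.36567680e-07]), 'position': array([ 0.18283172, -0.49189972,  0.2388021 ]), 'eef_rot': array([[ 9.37358734e-01,  3.48365568e-01, -1.89226426e-04],
       [ 3.48365550e-01, -9.37358071e-01,  1.13591097e-03],
       [ 2.18339354e-04, -1.13067604e-03, -9.99999337e-01]]), 'wrist_force': array([-0.06868572,  0.41102691,  0.55723584]), 'torque': array([-0.0305484 ,  0.0051169 ,  0.02210231]), 'gripper_force': 0.0, 'grip_width': 0.08536200611184659}
```

View pics/top0.png

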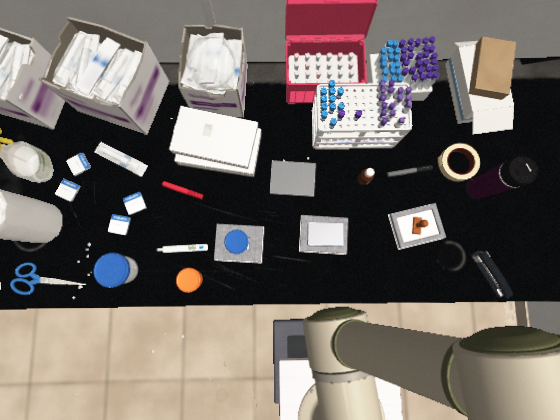

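View pics/scene0.png

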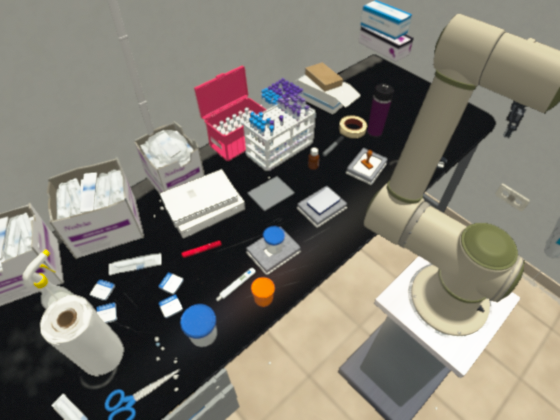

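Blue-lidded cups are at (237,242) and (112,270), with an orange one at (189,280). The cup meant is (237,242): it is blue, the smaller of the two, and stands on a holder. The stamp is at (418,226), the pad at (325,234), the mat at (293,178), the bottle at (367,176), the marker at (410,171) and the thermometer at (183,248). I'll confirm in an enlarged crop.

```bash
python3 - <<'E'
from h import *
d=load('top0'); crop(d,'c0',205,155,455,275,3.2)
d=load('scene0'); crop(d,'c1',235,135,395,275,5)
E
```

```text
(no output)
```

View pics/c0.png

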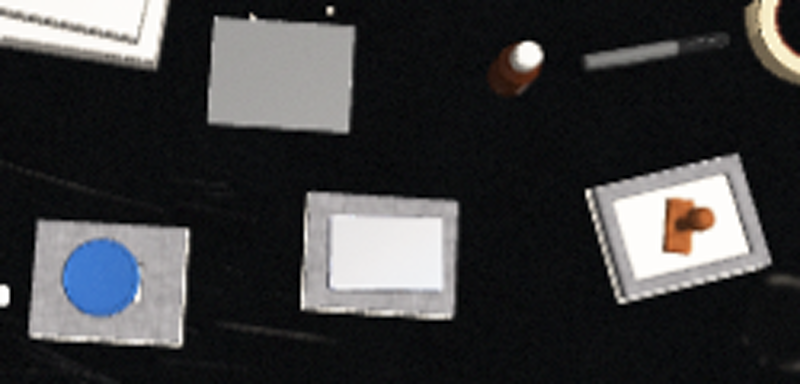

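The crop shows the small blue-lidded cup on the left holder at crop (101,277). The pad lies flat on the middle holder at (386,252). The stamp stands in the right holder with its foot at (678,226) and knob at (702,216). Next I'll fit the poses.

```bash
cat > fit.py <<'E'
from h import *
from scipy.optimize import least_squares
def rect(d,c,z,sx,sy,name):
    """4 full-res pixel corners; returns x,y,yaw with yaw = object's x axis, y along long side"""
    W=px2w(d,c,z); ctr=W[:,:2].mean(0)
    e=[W[(i+1)%4]-W[i] for i in range(4)]
    L=max(e,key=np.linalg.norm); y0=np.arctan2(L[1],L[0])-np.pi/2
    y0=(y0+np.pi/2)%np.pi-np.pi/2
    B=np.array([[-1,-1],[1,-1],[1,1],[-1,1]])*[sx/2,sy/2]
    def pts(p): c_,s=np.cos(p[2]),np.sin(p[2]); return B@np.array([[c_,s],[-s,c_]])+p[:2]
    def f(p):
        D=np.linalg.norm(pts(p)[:,None]-W[None,:,:2],axis=2); j=D.argmin(1); return (pts(p)-W[j,:2]).ravel()
    r=least_squares(f,[*ctr,y0]); print(name,'xy',(r.x[:2]*1e3).round(1),'yaw',r.x[2].round(3),'res mm',(np.sqrt((r.fun**2).mean())*1e3).round(1),'sides',[round(float(np.linalg.norm(a))*1e3) for a in e]); return r.x
E
cat > m.py <<'E'
from fit import *
d=load('top0'); C=lambda *a:np.array(a)/3.2+np.array([205,155])-0.35
mat=rect(d,C((214,16),(355,26),(349,132),(207,123)),.004,.098,.128,'mat')
sp=rect(d,C((37,220),(190,229),(184,343),(30,335)),.024,.098,.128,'stamp_pocket')
cp=rect(d,C((307,192),(458,202),(453,316),(302,307)),.024,.098,.128,'cup_pocket')
pp=rect(d,C((592,189),(739,156),(770,261),(623,297)),.024,.098,.128,'pad_pocket')
pc=rect(d,C((614,198),(731,174),(750,253),(636,279)),.016,.069,.102,'pad_cut')
pad=rect(d,C((329,213),(444,218),(443,291),(327,289)),.043,.062,.095,'pad')
ft=rect(d,C((667,198),(691,199),(689,252),(664,252)),.028,.022,.048,'foot')
print('cup',px2w(d,C((101,277)),.093)*1e3,'knob',px2w(d,C((703,217)),.081)*1e3)
print('bottle cap',px2w(d,C((527,54)),.08)*1e3,'marker',px2w(d,C((585,62),(727,40)),.012)*1e3)
E
python3 m.py
```

```text
mat xy [646.7 112.6] yaw -0.081 res mm 0.4 sides [128, 98, 127, 99]
stamp_pocket xy [461.7 263.8] yaw -0.065 res mm 1.4 sides [132, 98, 131, 98]
cup_pocket xy [482.  32.] yaw -0.077 res mm 0.9 sides [131, 98, 129, 99]
pad_pocket xy [ 503.1 -228. ] yaw 0.215 res mm 1.7 sides [132, 94, 131, 96]
pad_cut xy [ 503.6 -232.5] yaw 0.193 res mm 1.2 sides [105, 70, 102, 72]
pad xy [481.3  29.5] yaw -0.047 res mm 1.1 sides [98, 62, 98, 64]
foot xy [ 502.9 -223.8] yaw 1.469 res mm 0.9 sides [21, 46, 21, 47]
cup [[460.31969234 264.73294032  93.        ]] knob [[ 503.40233526 -224.85728297   81.        ]]
bottle cap [[642.32250065 -88.90503506  80.        ]] marker [[ 651.81838694 -157.62821404   12.        ]
 [ 670.02144781 -284.85686698   12.        ]]
```

View pics/c1.png

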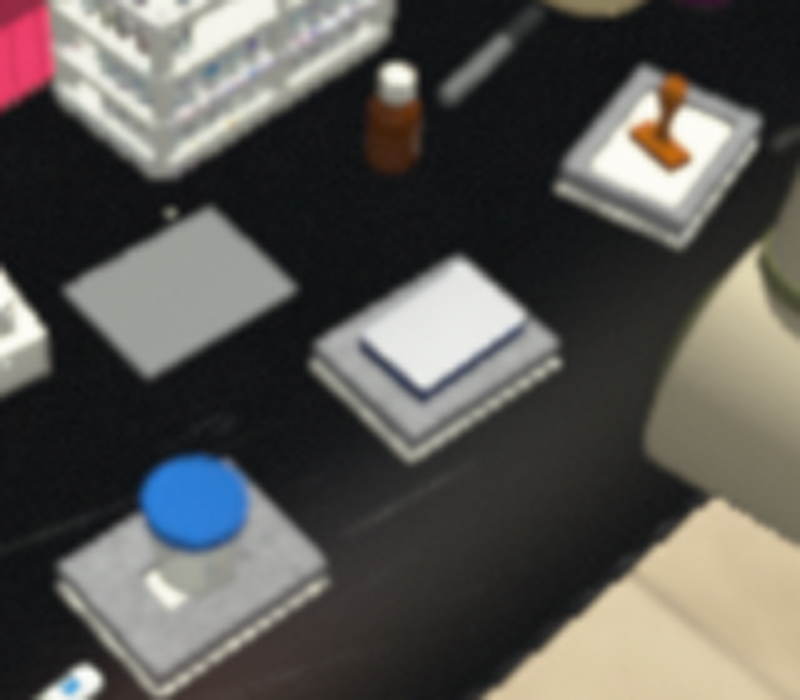

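The scene crop agrees with the top view: cup standing on the left holder, pad flat, stamp upright. I'll put the cup on the mat first, so I square the tool now (tool x → world y, tool y → world x).

>>> {"api": "drive_tool", "payload": {
  "deltas": [
    {"delta_pos": [0,0,0],"turn": [0,0,-0.152]},
    {"delta_pos": [0,0,0],"turn": [0,0,-0.152]},
    {"delta_pos": [0,0,0],"turn": [0,0,-0.152]},
    {"delta_pos": [0,0,0],"turn": [0,0,-0.152]},
    {"delta_pos": [0,0,0],"turn": [0,0,-0.152]},
    {"delta_pos": [0,0,0],"turn": [0,0,-0.152]},
    {"delta_pos": [0,0,0],"turn": [0,0,-0.152]},
    {"delta_pos": [0,0,0],"turn": [0,0,-0.152]}
  ],
  "claw": 0
}}

```text
t: 1.1
position: [0.1828, -0.492, 0.239]
eef_rot: [[-0.006, 1.0, -0.0], [1.0, 0.006, 0.001], [0.001, -0.0, -1.0]]
wrist_force: [-0.6, 0.2, 0.6]
grip_width: 0.0853
gripper_force: 0.0
```

```bash
cat > g.py <<'E'
import sys
from h import *
# usage: g.py x y z yaw(tool x)  [mm, rad] -> remaining shift in tool axes, mm, and turn about tool z
s=observe(); R=s['eef_rot']; t=np.array([float(a) for a in sys.argv[1:4]])/1e3
print('t',round(s['t'],2),'pos',(s['position']*1e3).round(1),'yaw',np.arctan2(R[1,0],R[0,0]).round(4),'z',R[:,2].round(4),'j',s['joint_pos'].round(2),'w',s['grip_width'].round(4))
print('shift',(R.T@(t-s['position'])*1e3).round(1),'turn',-(float(sys.argv[4])-np.arctan2(R[1,0],R[0,0])).round(4))
E
python3 g.py 460 265 150 1.571
python3 - <<'E'
from fit import *
d=load('scene0'); C=lambda *a:np.array(a)/5+np.array([235,135])-0.4
rect(d,C((62,290),(212,206),(298,288),(150,379)),.004,.098,.128,'mat')
rect(d,C((312,352),(458,256),(560,345),(412,440)),.024,.098,.128,'cup_p')
rect(d,C((590,158),(652,85),(733,127),(672,207)),.016,.069,.102,'pad_cut')
rect(d,C((360,345),(462,268),(525,323),(426,391)),.043,.062,.095,'pad')
print(px2w(d,C((194,502)),.093)*1e3)
E
```

```text
mat xy [645. 113.] yaw -0.074 res mm 0.8 sides [130, 98, 128, 100]
cup_p xy [480.9  33.7] yaw -0.064 res mm 1.8 sides [134, 100, 129, 95]
pad_cut xy [ 507.1 -234.5] yaw 0.178 res mm 2.6 sides [96, 70, 100, 72]
pad xy [476.8  33.2] yaw -0.013 res mm 2.4 sides [98, 61, 89, 55]
[[458.57269659 267.19057176  93.        ]]Traceback (most recent call last):
  File "g.py", line 5, in <module>
    print('t',round(s['t'],2),'pos',(s['position']*1e3).round(1),'yaw',np.arctan2(R[1,0],R[0,0]).round(4),'z',R[:,2].round(4),'j',s['joint_pos'].round(2),'w',s['grip_width'].round(4))
                                                                                                                                                              ^^^^^^^^^^^^^^^^^^^^^
AttributeError: 'float' object has no attribute 'round'
```

>>> {"api": "drive_tool", "payload": {
  "deltas": [
    {"delta_pos": [50,18,0],"turn": [0,0,0.006]},
    {"delta_pos": [50,18,0],"turn": [0,0,0]},
    {"delta_pos": [50,18,0],"turn": [0,0,0]},
    {"delta_pos": [50,18,0],"turn": [0,0,0]},
    {"delta_pos": [50,18,0],"turn": [0,0,0]},
    {"delta_pos": [50,18,0],"turn": [0,0,0]},
    {"delta_pos": [50,18,0],"turn": [0,0,0]},
    {"delta_pos": [50,18,0],"turn": [0,0,0]}
  ]
}}

```text
t: 2.1
position: [0.3287, -0.0911, 0.2393]
eef_rot: [[0.006, 1.0, 0.0], [1.0, -0.006, -0.0], [-0.0, 0.0, -1.0]]
wrist_force: [0.2, -1.1, -0.5]
grip_width: 0.0853
gripper_force: 0.0
```

>>> {"api": "drive_tool", "payload": {
  "deltas": [
    {"delta_pos": [50,18,0],"turn": [0,0,0]},
    {"delta_pos": [50,18,0],"turn": [0,0,0]},
    {"delta_pos": [50,18,0],"turn": [0,0,0]},
    {"delta_pos": [50,18,0],"turn": [0,0,0]},
    {"delta_pos": [50,18,0],"turn": [0,0,0]},
    {"delta_pos": [50,18,0],"turn": [0,0,0]},
    {"delta_pos": [50,18,0],"turn": [0,0,0]},
    {"delta_pos": [0,0,0],"turn": [0,0,0]}
  ]
}}

```text
t: 3.1
position: [0.4563, 0.2589, 0.2382]
eef_rot: [[0.002, 1.0, -0.001], [1.0, -0.002, -0.0], [-0.0, -0.001, -1.0]]
wrist_force: [0.6, -0.6, -0.5]
grip_width: 0.0856
gripper_force: 0.0
```

```bash
sed -i "s/s\['grip_width'\].round(4)/round(s['grip_width'],4)/" g.py; python3 g.py 460 265.5 120 1.571; python3 - <<'E'
from h import *
d=snap('scene','s1'); o=observe()
a=w2px(d,[o['position']])[0]; print(a)
x,y=map(int,a); crop(d,'s1c',x-60,y-60,x+60,y+60,5)
E
```

```text
t 3.1 pos [456.3 258.9 238.2] yaw 1.5692 z [-1.5e-03 -1.0e-04 -1.0e+00] j [0.29 0.31 1.5  0.   1.33 0.29] w 0.0856
shift [  6.6   3.9 118.2] turn -0.0018
[276.33473854 201.08085146]
```

View pics/s1c.png

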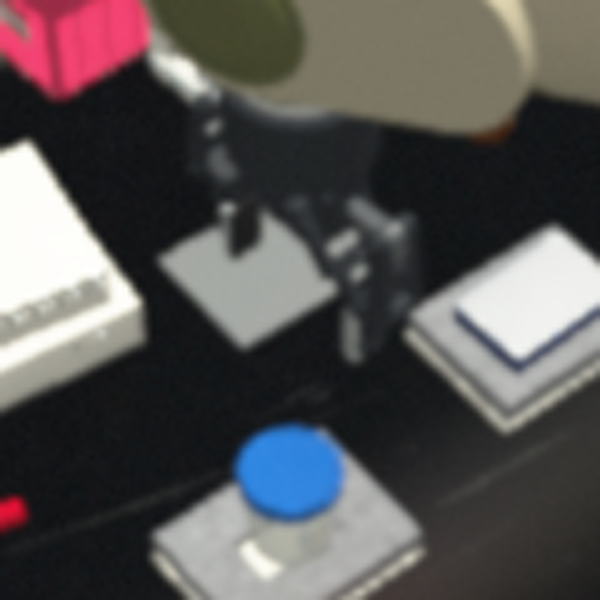

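The crop shows the open fingertips at (243,252) and (353,358), either side of the projected TCP (300,300), with the cup lid just below at (290,470).

```bash
python3 - <<'E'
from h import *
d=load('s1'); o=observe(); p=o['position']; R=o['eef_rot']
a=w2px(d,[p])[0]; x,y=map(int,a)
for s in(-1,1):
  for dz in(-13,-5,0,8): print(s,dz,((w2px(d,[p+R@np.array([0,s*.048,dz/1e3])])[0]-[x-60,y-60])*5).round())
E
```

```text
-1 -13 [365. 338.]
-1 -5 [365. 348.]
-1 0 [365. 354.]
-1 8 [365. 364.]
1 -13 [240. 233.]
1 -5 [241. 243.]
1 0 [241. 249.]
1 8 [242. 259.]
```

>>> {"api": "drive_tool", "payload": {
  "deltas": [
    {"delta_pos": [6.5,4,30],"turn": [0,0,0]},
    {"delta_pos": [0,0,40],"turn": [0,0,0]},
    {"delta_pos": [0,0,38],"turn": [0,0,0]},
    {"delta_pos": [0,0,0],"turn": [0,0,0]}
  ]
}}

```text
t: 3.65
position: [0.459, 0.2617, 0.1296]
eef_rot: [[0.006, 1.0, -0.005], [1.0, -0.006, -0.002], [-0.002, -0.005, -1.0]]
wrist_force: [0.0, -0.8, 0.7]
grip_width: 0.0855
gripper_force: 0.0
```

```bash
python3 g.py 460 265.5 92 1.571
```

```text
t 3.65 pos [459.  261.7 129.6] yaw 1.5646 z [-0.0049 -0.0017 -1.    ] j [ 0.3   0.44  1.63 -0.    1.08  0.3 ] w 0.0855
shift [ 3.9  1.1 37.6] turn -0.0064
```

>>> {"api": "drive_tool", "payload": {
  "deltas": [
    {"delta_pos": [4,1,25],"turn": [0,0,0]},
    {"delta_pos": [0,0,20],"turn": [0,0,0]},
    {"delta_pos": [0,0,2],"turn": [0,0,0]},
    {"delta_pos": [0,0,0],"turn": [0,0,0]}
  ]
}}

```text
t: 4.15
position: [0.4621, 0.267, 0.0859]
eef_rot: [[0.005, 1.0, 0.002], [1.0, -0.005, 0.001], [0.001, 0.002, -1.0]]
wrist_force: [0.0, 0.4, -0.3]
grip_width: 0.0855
gripper_force: 0.0
```

```bash
python3 g.py 460 265.5 82 1.571
```

```text
t 4.15 pos [462.1 267.   85.9] yaw 1.5654 z [ 2.1e-03  7.0e-04 -1.0e+00] j [ 0.3   0.5   1.66 -0.    0.98  0.31] w 0.0855
shift [-1.5 -2.1  3.9] turn -0.0056
```

>>> {"api": "drive_tool", "payload": {
  "deltas": [
    {"delta_pos": [0,0,2],"turn": [0,0,0]},
    {"delta_pos": [0,0,0],"turn": [0,0,0]},
    {"delta_pos": [0,0,0],"turn": [0,0,0]},
    {"delta_pos": [0,0,0],"turn": [0,0,0]}
  ]
}}

```text
t: 4.65
position: [0.4614, 0.2671, 0.0824]
eef_rot: [[0.005, 1.0, 0.0], [1.0, -0.005, 0.0], [0.0, 0.0, -1.0]]
wrist_force: [-0.3, 0.4, -0.1]
grip_width: 0.0856
gripper_force: 0.0
```

```bash
python3 g.py 460 265.5 82 1.571
```

```text
t 4.65 pos [461.4 267.1  82.4] yaw 1.5658 z [ 1.e-04  0.e+00 -1.e+00] j [ 0.3   0.51  1.66 -0.    0.98  0.31] w 0.0856
shift [-1.6 -1.4  0.4] turn -0.0052
```

>>> {"api": "drive_tool", "payload": {
  "deltas": [
    {"delta_pos": [-1,-1.5,0],"turn": [0,0,-0.005]},
    {"delta_pos": [0,0,0],"turn": [0,0,0]},
    {"delta_pos": [0,0,0],"turn": [0,0,0]}
  ]
}}

```text
t: 5.03
position: [0.4599, 0.2661, 0.0823]
eef_rot: [[0.0, 1.0, 0.0], [1.0, -0.0, 0.0], [0.0, 0.0, -1.0]]
wrist_force: [-0.3, -0.2, 0.4]
grip_width: 0.0853
gripper_force: 0.0
```

>>> {"api": "drive_tool", "payload": {
  "deltas": [
    {"delta_pos": [0,0,0],"turn": [0,0,0]},
    {"delta_pos": [0,0,0],"turn": [0,0,0]},
    {"delta_pos": [0,0,0],"turn": [0,0,0]},
    {"delta_pos": [0,0,0],"turn": [0,0,0]},
    {"delta_pos": [0,0,0],"turn": [0,0,0]},
    {"delta_pos": [0,0,0],"turn": [0,0,0]}
  ],
  "claw": 1
}}

```text
t: 5.78
position: [0.4602, 0.2663, 0.0829]
eef_rot: [[0.0, 1.0, 0.001], [1.0, -0.0, 0.0], [0.0, 0.001, -1.0]]
wrist_force: [-1.3, -0.1, 5.9]
grip_width: 0.0599
gripper_force: 64.1
```

>>> {"api": "drive_tool", "payload": {
  "deltas": [
    {"delta_pos": [0,0,-10],"turn": [0,0,0]},
    {"delta_pos": [0,0,-20],"turn": [0,0,0]},
    {"delta_pos": [0,0,-20],"turn": [0,0,0]},
    {"delta_pos": [0,0,0],"turn": [0,0,0]},
    {"delta_pos": [0,0,0],"turn": [0,0,0]},
    {"delta_pos": [0,0,0],"turn": [0,0,0]}
  ]
}}

```text
t: 6.52
position: [0.4595, 0.266, 0.1315]
eef_rot: [[-0.0, 1.0, -0.001], [1.0, 0.0, -0.0], [-0.0, -0.001, -1.0]]
wrist_force: [-0.1, 0.3, -0.7]
grip_width: 0.0606
gripper_force: 64.9
```

```bash
python3 g.py 645.5 113 130 1.571; python3 - <<'E'
from h import *
d=snap('scene','s2'); snap('top','t2')
crop(d,'s2c',215,155,335,275,5)
E
```

```text
t 6.53 pos [459.5 266.  131.5] yaw 1.5708 z [-1.4e-03 -4.0e-04 -1.0e+00] j [0.3  0.44 1.62 0.   1.09 0.3 ] w 0.0606
shift [-153.   186.     1.3] turn -0.0002
```

View pics/s2c.png

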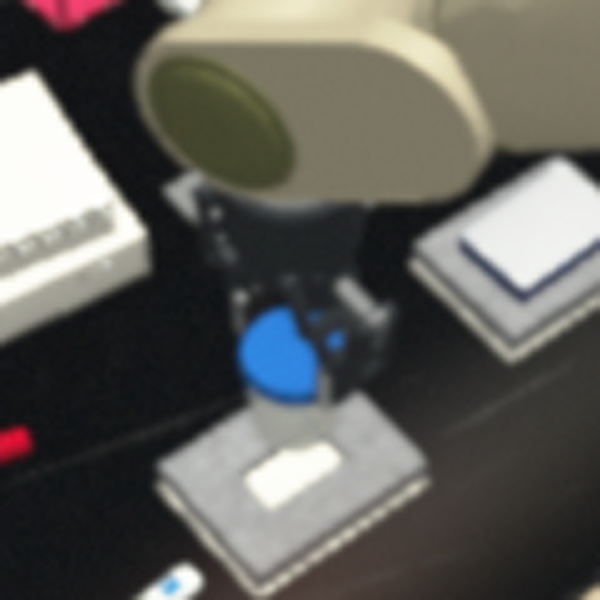

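The cup is held upright above the now visible narrow cut-out, at crop (292,475). Before carrying it over I'll check the rack's clearance near the mat and fit the stamp cut-out.

```bash
python3 - <<'E'
from h import *
d=load('scene0'); C=lambda *a:np.array(a)/5+np.array([235,135])-0.4
print(px2w(d,C((160,178),(55,95),(395,20)),0)*1e3)
d=load('top0');print(px2w(d,[(313,150),(408,147)],0.0)*1e3)
E
```

```text
[[ 738.28041151   50.63972621    0.        ]
 [ 857.63535845   51.29995853    0.        ]
 [ 745.30629441 -200.29592543    0.        ]]
[[ 729.65965659   51.17236982    0.        ]
 [ 734.59409082 -225.39397138    0.        ]]
```

>>> {"api": "drive_tool", "payload": {
  "deltas": [
    {"delta_pos": [-25,29,0],"turn": [0,0,0]},
    {"delta_pos": [-25,29,0],"turn": [0,0,0]},
    {"delta_pos": [-25,29,0],"turn": [0,0,0]},
    {"delta_pos": [-25,29,0],"turn": [0,0,0]},
    {"delta_pos": [-25,29,0],"turn": [0,0,0]},
    {"delta_pos": [-21,30,0],"turn": [0,0,0]},
    {"delta_pos": [0,0,0],"turn": [0,0,0]},
    {"delta_pos": [0,0,0],"turn": [0,0,0]}
  ]
}}

```text
t: 7.62
position: [0.6343, 0.1204, 0.1318]
eef_rot: [[-0.0, 1.0, -0.001], [1.0, 0.0, 0.0], [0.0, -0.001, -1.0]]
wrist_force: [-0.5, -0.9, 0.2]
grip_width: 0.0602
gripper_force: 65.0
```

```bash
python3 g.py 635 118 62 1.571
```

```text
t 7.62 pos [634.3 120.4 131.8] yaw 1.5709 z [-1.2e-03  2.0e-04 -1.0e+00] j [0.01 0.67 1.23 0.   1.24 0.01] w 0.0602
shift [-2.4  0.8 69.8] turn -0.0001
```

>>> {"api": "drive_tool", "payload": {
  "deltas": [
    {"delta_pos": [-2,1,25],"turn": [0,0,0]},
    {"delta_pos": [0,0,25],"turn": [0,0,0]},
    {"delta_pos": [0,0,12],"turn": [0,0,0]},
    {"delta_pos": [0,0,5],"turn": [0,0,0]},
    {"delta_pos": [0,0,1.5],"turn": [0,0,0]},
    {"delta_pos": [0,0,0],"turn": [0,0,0]},
    {"delta_pos": [0,0,0],"turn": [0,0,0]},
    {"delta_pos": [0,0,0],"turn": [0,0,0]}
  ]
}}

```text
t: 8.62
position: [0.636, 0.1181, 0.0641]
eef_rot: [[0.0, 1.0, 0.001], [1.0, -0.0, 0.0], [0.0, 0.001, -1.0]]
wrist_force: [0.0, -0.4, -0.1]
grip_width: 0.0598
gripper_force: 65.0
```

>>> {"api": "drive_tool", "payload": {
  "deltas": [
    {"delta_pos": [0,0,1],"turn": [0,0,0]},
    {"delta_pos": [0,0,0],"turn": [0,0,0]},
    {"delta_pos": [0,0,0],"turn": [0,0,0]}
  ]
}}

```text
t: 9.0
position: [0.636, 0.1181, 0.0631]
eef_rot: [[-0.0, 1.0, 0.0], [1.0, 0.0, 0.0], [0.0, 0.0, -1.0]]
wrist_force: [-1.3, 0.8, 2.8]
grip_width: 0.0599
gripper_force: 65.3
```

>>> {"api": "drive_tool", "payload": {
  "deltas": [
    {"delta_pos": [0,0,0],"turn": [0,0,0]},
    {"delta_pos": [0,0,0],"turn": [0,0,0]},
    {"delta_pos": [0,0,0],"turn": [0,0,0]},
    {"delta_pos": [0,0,0],"turn": [0,0,0]},
    {"delta_pos": [0,0,0],"turn": [0,0,0]},
    {"delta_pos": [0,0,0],"turn": [0,0,0]}
  ],
  "claw": 0
}}

```text
t: 9.75
position: [0.6358, 0.1181, 0.0628]
eef_rot: [[-0.0, 1.0, -0.0], [1.0, 0.0, -0.0], [-0.0, -0.0, -1.0]]
wrist_force: [-0.5, 0.2, -0.5]
grip_width: 0.0856
gripper_force: 0.0
```

>>> {"api": "drive_tool", "payload": {
  "deltas": [
    {"delta_pos": [0,0,-25],"turn": [0,0,0]},
    {"delta_pos": [0,0,-40],"turn": [0,0,0]},
    {"delta_pos": [0,0,-45],"turn": [0,0,0]},
    {"delta_pos": [-30,-20,0],"turn": [0,0,0]},
    {"delta_pos": [-55,-25,0],"turn": [0,0,0]},
    {"delta_pos": [-55,-25,0],"turn": [0,0,0]},
    {"delta_pos": [-50,-20,0],"turn": [0,0,0]},
    {"delta_pos": [-50,-20,0],"turn": [0,0,0]}
  ]
}}

```text
t: 10.75
position: [0.525, -0.1234, 0.173]
eef_rot: [[-0.0, 1.0, 0.0], [1.0, 0.0, -0.0], [-0.0, 0.0, -1.0]]
wrist_force: [-0.2, -1.0, -0.4]
grip_width: 0.0852
gripper_force: 0.0
```

```bash
python3 - <<'E'
from h import *
d=snap('top','t3'); crop(d,'t3c',210,150,450,270,3.3)
E
python3 g.py 503 -225 130 1.571
```

```text
t 10.8 pos [ 523.3 -128.4  173. ] yaw 1.5671 z [-6.0e-04 -2.2e-03 -1.0e+00] j [-0.46  0.4   1.55 -0.    1.19 -0.45] w 0.0851
shift [-96.5 -20.   43.2] turn -0.0039
```

View pics/t3c.png

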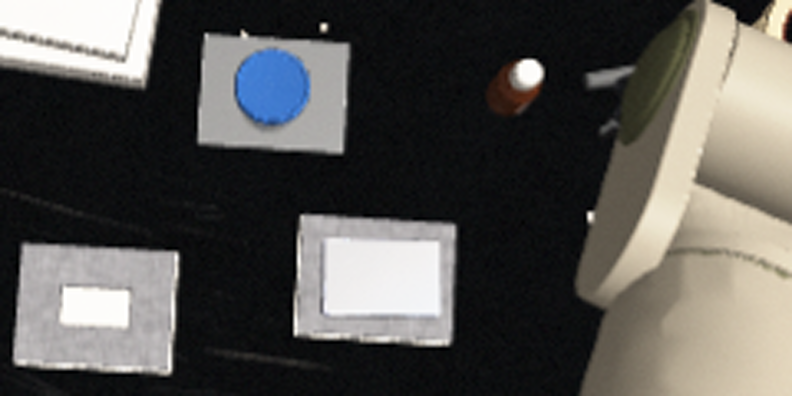

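The cup stands upright on the mat at crop (272,87), and the empty stamp cut-out is at (95,306). Since the cup's position is known from the grip, I'll use it to measure the camera bias, then fit the stamp cut-out.

```bash
python3 - <<'E'
from fit import *
d=load('t3'); C=lambda *a:np.array(a)/3.3+np.array([210,150])-0.35
print('cup lid',px2w(d,C((272,86.5)),.073)*1e3,'true 635.8 118.1')
rect(d,C((62,285),(131,290),(128,328),(59,323)),.014,.030,.057,'stampcut floor')
rect(d,C((62,285),(131,290),(128,328),(59,323)),.024,.030,.057,'stampcut top')
rect(d,C((22,242),(180,252),(173,372),(14,363)),.020,.100,.130,'holder')
# automatic centroid of white area & blue lid
im=d['img'].astype(int)
m=((im.min(2)>200)); m[:, :]&=False
w=(im.min(2)>205).astype(np.uint8)
n,l,st,c=cv2.connectedComponentsWithStats(w[230:255,222:256]); 
for i in range(1,n): print(st[i],c[i]+[222,230])
b=((im[...,2]-im[...,0])>70).astype(np.uint8); n,l,st,c=cv2.connectedComponentsWithStats(b[155:195,270:310])
for i in range(1,n): print('blue',st[i],px2w(d,[c[i]+[270,155]],.073)*1e3)
r=im[230:256,222:256].min(2); ww=np.clip((r-170)/80,0,1); yy,xx=np.mgrid[230:256,222:256]
k=(xx>=226)&(xx<252)&(yy>=233)&(yy<253); ww=ww*k
uv=[(xx*ww).sum()/ww.sum(),(yy*ww).sum()/ww.sum()]; print(uv,px2w(d,[uv],.014)*1e3)
E
```

```text
cup lid [[635.08310141 117.20850469  73.        ]] true 635.8 118.1
stampcut floor xy [462.5 266.6] yaw -0.085 res mm 0.8 sides [58, 32, 58, 32]
stampcut top xy [461.8 265.7] yaw -0.085 res mm 0.6 sides [58, 32, 57, 32]
holder xy [461.8 264.1] yaw -0.07 res mm 1.0 sides [133, 100, 132, 101]
[  6   7  21  12 234] [238.14957265 242.73931624]
blue [ 12  10  22  23 400] [[635.34351949 116.6841754   73.        ]]
[np.float64(238.34898117100852), np.float64(242.54707247872065)] [[462.44352423 266.88642421  14.        ]]
```

```bash
python3 - <<'E'
from fit import *
d=load('scene0'); C=lambda *a:np.array(a)/5+np.array([235,135])-0.4
rect(d,C((656,118),(691,156),(667,172),(630,134)),.028,.022,.048,'foot')
print('knob top',px2w(d,C((676,85)),.08)*1e3)
E
python3 g.py 503.5 -224 130 1.571
```

```text
foot xy [ 500.1 -221.5] yaw 1.359 res mm 2.6 sides [44, 26, 44, 27]
knob top [[ 503.28617186 -228.26921521   80.        ]]
t 10.8 pos [ 523.3 -128.4  173. ] yaw 1.5671 z [-6.0e-04 -2.2e-03 -1.0e+00] j [-0.46  0.4   1.55 -0.    1.19 -0.45] w 0.0851
shift [-95.5 -19.5  43.2] turn -0.0039
```

>>> {"api": "drive_tool", "payload": {
  "deltas": [
    {"delta_pos": [-32,-7,10],"turn": [0,0,0]},
    {"delta_pos": [-32,-7,15],"turn": [0,0,0]},
    {"delta_pos": [-32,-6,18],"turn": [0,0,0]},
    {"delta_pos": [0,0,0],"turn": [0,0,0]},
    {"delta_pos": [0,0,0],"turn": [0,0,0]},
    {"delta_pos": [0,0,0],"turn": [0,0,0]}
  ]
}}

```text
t: 11.55
position: [0.5063, -0.2172, 0.1304]
eef_rot: [[-0.001, 1.0, 0.001], [1.0, 0.001, -0.0], [-0.0, 0.001, -1.0]]
wrist_force: [-0.4, 0.1, 0.1]
grip_width: 0.0857
gripper_force: 0.0
```

```bash
python3 g.py 503.5 -224 60 1.571
```

```text
t 11.55 pos [ 506.3 -217.2  130.4] yaw 1.5719 z [ 8.e-04 -5.e-04 -1.e+00] j [-0.62  0.48  1.56  0.    1.1  -0.62] w 0.0857
shift [-6.8 -2.9 70.4] turn 0.0009
```

>>> {"api": "drive_tool", "payload": {
  "deltas": [
    {"delta_pos": [-7.5,-3,10],"turn": [0,0,0]},
    {"delta_pos": [0,0,20],"turn": [0,0,0]},
    {"delta_pos": [0,0,20],"turn": [0,0,0]},
    {"delta_pos": [0,0,15],"turn": [0,0,0]},
    {"delta_pos": [0,0,5],"turn": [0,0,0]},
    {"delta_pos": [0,0,0],"turn": [0,0,0]},
    {"delta_pos": [0,0,0],"turn": [0,0,0]},
    {"delta_pos": [0,0,0],"turn": [0,0,0]}
  ]
}}

```text
t: 12.55
position: [0.5031, -0.2256, 0.0603]
eef_rot: [[-0.0, 1.0, 0.001], [1.0, 0.0, -0.001], [-0.001, 0.001, -1.0]]
wrist_force: [0.2, -0.6, 0.1]
grip_width: 0.0853
gripper_force: 0.0
```

>>> {"api": "drive_tool", "payload": {
  "deltas": [
    {"delta_pos": [0,0,0],"turn": [0,0,0]},
    {"delta_pos": [0,0,0],"turn": [0,0,0]},
    {"delta_pos": [0,0,0],"turn": [0,0,0]},
    {"delta_pos": [0,0,0],"turn": [0,0,0]},
    {"delta_pos": [0,0,0],"turn": [0,0,0]},
    {"delta_pos": [0,0,0],"turn": [0,0,0]},
    {"delta_pos": [0,0,0],"turn": [0,0,0]},
    {"delta_pos": [0,0,0],"turn": [0,0,0]}
  ],
  "claw": 1
}}

```text
t: 13.55
position: [0.5029, -0.2255, 0.0599]
eef_rot: [[0.0, 1.0, 0.0], [1.0, -0.0, -0.0], [-0.0, 0.0, -1.0]]
wrist_force: [0.4, 0.1, 2.7]
grip_width: 0.0182
gripper_force: 58.5
```

>>> {"api": "drive_tool", "payload": {
  "deltas": [
    {"delta_pos": [0,0,-15],"turn": [0,0,0]},
    {"delta_pos": [0,0,-25],"turn": [0,0,0]},
    {"delta_pos": [0,0,-30],"turn": [0,0,0]},
    {"delta_pos": [30,-2,0],"turn": [0,0,0]},
    {"delta_pos": [50,-4,0],"turn": [0,0,0]},
    {"delta_pos": [50,-4,0],"turn": [0,0,0]},
    {"delta_pos": [50,-4,0],"turn": [0,0,0]},
    {"delta_pos": [50,-4,0],"turn": [0,0,0]}
  ]
}}

```text
t: 14.55
position: [0.4846, 0.0061, 0.1307]
eef_rot: [[0.0, 1.0, 0.001], [1.0, -0.0, -0.0], [-0.0, 0.001, -1.0]]
wrist_force: [0.9, 1.0, -0.7]
grip_width: 0.0181
gripper_force: 58.6
```

>>> {"api": "drive_tool", "payload": {
  "deltas": [
    {"delta_pos": [50,-4,0],"turn": [0,0,0]},
    {"delta_pos": [50,-4,0],"turn": [0,0,0]},
    {"delta_pos": [50,-4,0],"turn": [0,0,0]},
    {"delta_pos": [50,-4,0],"turn": [0,0,0]},
    {"delta_pos": [40,-4,0],"turn": [0,0,0]},
    {"delta_pos": [20,-2,0],"turn": [0,0,0]},
    {"delta_pos": [0,0,0],"turn": [0,0,0]},
    {"delta_pos": [0,0,0],"turn": [0,0,0]}
  ]
}}

```text
t: 15.55
position: [0.463, 0.2639, 0.1301]
eef_rot: [[0.0, 1.0, 0.0], [1.0, -0.0, -0.0], [-0.0, 0.0, -1.0]]
wrist_force: [-0.8, 0.5, -0.1]
grip_width: 0.0185
gripper_force: 58.6
```

>>> {"api": "drive_tool", "payload": {
  "deltas": [
    {"delta_pos": [0,0,0],"turn": [0,0,0.172]},
    {"delta_pos": [0,0,0],"turn": [0,0,0.172]},
    {"delta_pos": [0,0,0],"turn": [0,0,0.172]},
    {"delta_pos": [0,0,0],"turn": [0,0,0.172]},
    {"delta_pos": [0,0,0],"turn": [0,0,0.172]},
    {"delta_pos": [0,0,0],"turn": [0,0,0.172]},
    {"delta_pos": [0,0,0],"turn": [0,0,0.172]},
    {"delta_pos": [0,0,0],"turn": [0,0,0.172]}
  ]
}}

```text
t: 16.55
position: [0.4632, 0.2635, 0.13]
eef_rot: [[0.982, 0.187, 0.0], [0.187, -0.982, -0.0], [0.0, 0.0, -1.0]]
wrist_force: [0.3, -0.3, -0.6]
grip_width: 0.0184
gripper_force: 58.6
```

>>> {"api": "drive_tool", "payload": {
  "deltas": [
    {"delta_pos": [0,0,0],"turn": [0,0,0.168]},
    {"delta_pos": [0,0,0],"turn": [0,0,0]},
    {"delta_pos": [0,0,0],"turn": [0,0,0]},
    {"delta_pos": [0,0,0],"turn": [0,0,0]}
  ]
}}

```text
t: 17.05
position: [0.4629, 0.2644, 0.1298]
eef_rot: [[1.0, 0.028, 0.0], [0.028, -1.0, -0.0], [0.0, 0.0, -1.0]]
wrist_force: [-0.6, -0.3, -0.6]
grip_width: 0.0185
gripper_force: 58.6
```

```bash
python3 g.py 462.5 266.5 60 0.027;  python3 - <<'E'
from h import *
d=snap('scene','s4'); o=observe(); x,y=map(int,w2px(d,[o['position']-[0,0,.03]])[0]); print(x,y)
crop(d,'s4c',x-55,y-45,x+55,y+65,5.4); d=snap('top','t4')
E
```

```text
t 17.05 pos [462.9 264.4 129.8] yaw 0.0283 z [ 0. -0. -1.] j [ 0.3   0.44  1.62 -0.    1.08  1.84] w 0.0185
shift [-0.4 -2.1 69.8] turn 0.0013
273 232
```

View pics/s4c.png

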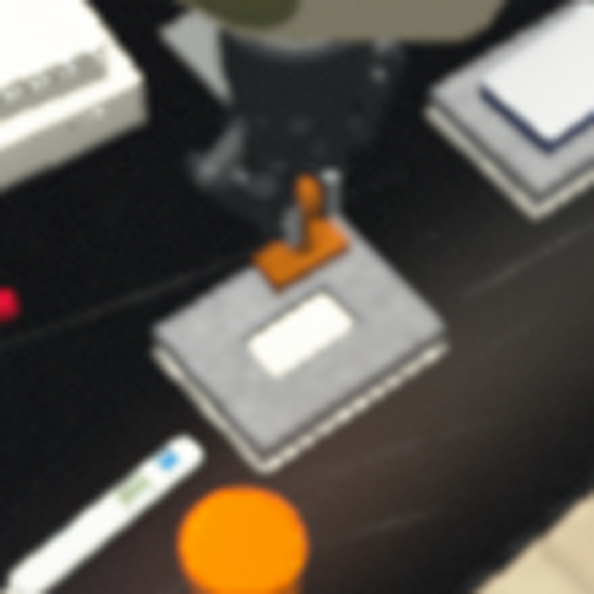

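The stamp hangs upright with its foot at crop (300,255), above the cut-out at (300,335). I'll compare the two directions and positions.

```bash
python3 - <<'E'
from fit import *
d=load('s4'); C=lambda *a:np.array(a)/5.4+np.array([273-55,232-45])-0.4
w=px2w(d,C((278,291),(349,247)),.086)*1e3; e=w[1]-w[0]; print('foot near-bottom edge',w.round(1).tolist(),np.linalg.norm(e),np.arctan2(e[1],e[0])+np.pi/2)
rect(d,C((254,260),(322,222),(349,240),(277,284)),.098,.022,.048,'foot top')
rect(d,C((248,346),(320,292),(352,323),(272,378)),.014,.030,.057,'cut floor')
rect(d,C((152,330),(335,210),(446,328),(263,460)),.024,.098,.128,'holder top')
E
```

```text
foot near-bottom edge [[456.3, 285.9, 86.0], [452.0, 238.6, 86.0]] 47.47173076288901 -0.09090437580096578
foot top xy [461.  265.4] yaw -0.09 res mm 1.8 sides [44, 19, 47, 20]
cut floor xy [464.4 265.3] yaw -0.041 res mm 1.6 sides [54, 28, 58, 25]
holder top xy [461.3 266.7] yaw -0.064 res mm 2.7 sides [132, 103, 131, 104]
```

>>> {"api": "drive_tool", "payload": {
  "deltas": [
    {"delta_pos": [-1.5,-2,0],"turn": [0,0,-0.015]},
    {"delta_pos": [0,0,20],"turn": [0,0,0]},
    {"delta_pos": [0,0,20],"turn": [0,0,0]},
    {"delta_pos": [0,0,15],"turn": [0,0,0]},
    {"delta_pos": [0,0,5],"turn": [0,0,0]},
    {"delta_pos": [0,0,0],"turn": [0,0,0]},
    {"delta_pos": [0,0,0],"turn": [0,0,0]},
    {"delta_pos": [0,0,0],"turn": [0,0,0]}
  ]
}}

```text
t: 18.15
position: [0.4616, 0.2666, 0.0703]
eef_rot: [[0.999, 0.042, 0.001], [0.042, -0.999, 0.0], [0.001, -0.0, -1.0]]
wrist_force: [-0.7, 0.1, 0.3]
grip_width: 0.0183
gripper_force: 58.6
```

>>> {"api": "drive_tool", "payload": {
  "deltas": [
    {"delta_pos": [0,0,3],"turn": [0,0,0]},
    {"delta_pos": [0,0,3],"turn": [0,0,0]},
    {"delta_pos": [0,0,0],"turn": [0,0,0]},
    {"delta_pos": [0,0,0],"turn": [0,0,0]},
    {"delta_pos": [0,0,0],"turn": [0,0,0]}
  ]
}}

```text
t: 18.77
position: [0.4614, 0.2666, 0.0639]
eef_rot: [[0.999, 0.042, 0.0], [0.042, -0.999, 0.0], [0.0, -0.0, -1.0]]
wrist_force: [-0.6, -0.4, -0.8]
grip_width: 0.0183
gripper_force: 58.6
```

```bash
python3 g.py 461.5 266.3 58 0.042;  python3 - <<'E'
from h import *
d=snap('scene','s5'); crop(d,'s5c',218,187,328,297,5.4)
E
```

```text
t 18.77 pos [461.4 266.6  63.9] yaw 0.0418 z [ 1.e-04  1.e-04 -1.e+00] j [0.3  0.53 1.67 0.   0.93 1.83] w 0.0183
shift [0.1 0.3 5.9] turn -0.0002
```

View pics/s5c.png

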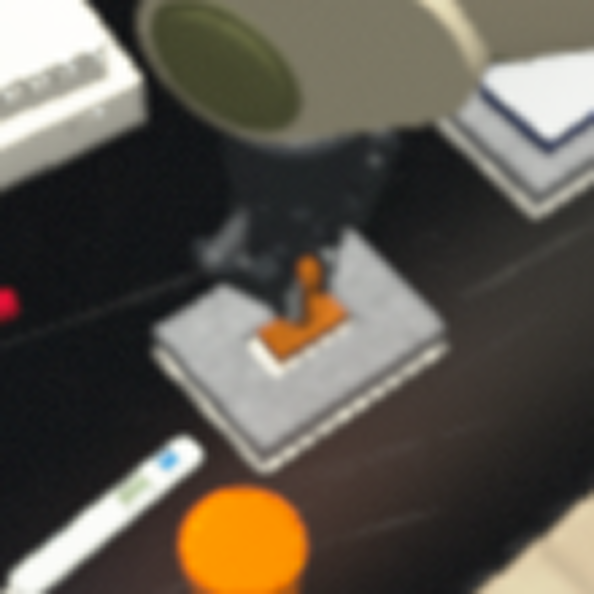

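The foot sits over the cut-out with white showing on its left and near sides, so it is slightly toward −y. I'll nudge it 1 mm toward +y and go down while watching the force.

>>> {"api": "drive_tool", "payload": {
  "deltas": [
    {"delta_pos": [0,-1,2],"turn": [0,0,0]},
    {"delta_pos": [0,0,2],"turn": [0,0,0]},
    {"delta_pos": [0,0,1.5],"turn": [0,0,0]},
    {"delta_pos": [0,0,0],"turn": [0,0,0]},
    {"delta_pos": [0,0,0],"turn": [0,0,0]},
    {"delta_pos": [0,0,0],"turn": [0,0,0]}
  ]
}}

```text
t: 19.58
position: [0.4613, 0.2676, 0.0583]
eef_rot: [[0.999, 0.042, 0.0], [0.042, -0.999, 0.0], [0.0, -0.0, -1.0]]
wrist_force: [0.1, 0.5, -0.4]
grip_width: 0.0181
gripper_force: 58.6
```

>>> {"api": "drive_tool", "payload": {
  "deltas": [
    {"delta_pos": [0,0,0.7],"turn": [0,0,0]},
    {"delta_pos": [0,0,0],"turn": [0,0,0]},
    {"delta_pos": [0,0,0],"turn": [0,0,0]},
    {"delta_pos": [0,0,0],"turn": [0,0,0]}
  ]
}}

```text
t: 20.08
position: [0.4615, 0.2675, 0.0579]
eef_rot: [[0.999, 0.042, 0.001], [0.042, -0.999, 0.0], [0.001, -0.0, -1.0]]
wrist_force: [0.3, -1.2, 5.7]
grip_width: 0.0185
gripper_force: 59.1
```

>>> {"api": "drive_tool", "payload": {
  "deltas": [
    {"delta_pos": [0,0,0],"turn": [0,0,0]},
    {"delta_pos": [0,0,0],"turn": [0,0,0]},
    {"delta_pos": [0,0,0],"turn": [0,0,0]},
    {"delta_pos": [0,0,0],"turn": [0,0,0]},
    {"delta_pos": [0,0,0],"turn": [0,0,0]},
    {"delta_pos": [0,0,0],"turn": [0,0,0]},
    {"delta_pos": [0,0,0],"turn": [0,0,0]}
  ],
  "claw": 0
}}

```text
t: 20.95
position: [0.4613, 0.2676, 0.0576]
eef_rot: [[0.999, 0.042, 0.0], [0.042, -0.999, 0.0], [0.0, -0.0, -1.0]]
wrist_force: [-0.4, 0.2, -0.5]
grip_width: 0.0857
gripper_force: 0.0
```

>>> {"api": "drive_tool", "payload": {
  "deltas": [
    {"delta_pos": [0,0,-15],"turn": [0,0,0]},
    {"delta_pos": [0,0,-30],"turn": [0,0,0]},
    {"delta_pos": [0,0,-30],"turn": [0,0,0]},
    {"delta_pos": [0,0,-30],"turn": [0,0,0]},
    {"delta_pos": [0,0,0],"turn": [0,0,-0.18]},
    {"delta_pos": [0,0,0],"turn": [0,0,-0.18]},
    {"delta_pos": [0,0,0],"turn": [0,0,-0.18]},
    {"delta_pos": [0,0,0],"turn": [0,0,-0.18]}
  ]
}}

```text
t: 21.95
position: [0.4614, 0.2676, 0.1637]
eef_rot: [[0.719, 0.695, 0.001], [0.695, -0.719, 0.0], [0.001, 0.001, -1.0]]
wrist_force: [-0.0, -0.2, 0.6]
grip_width: 0.0856
gripper_force: 0.0
```

>>> {"api": "drive_tool", "payload": {
  "deltas": [
    {"delta_pos": [0,0,0],"turn": [0,0,-0.18]},
    {"delta_pos": [0,0,0],"turn": [0,0,-0.18]},
    {"delta_pos": [0,0,0],"turn": [0,0,-0.18]},
    {"delta_pos": [0,0,0],"turn": [0,0,-0.18]},
    {"delta_pos": [0,0,0],"turn": [0,0,-0.046]},
    {"delta_pos": [0,0,0],"turn": [0,0,0]},
    {"delta_pos": [0,0,0],"turn": [0,0,0]},
    {"delta_pos": [0,0,0],"turn": [0,0,0]}
  ]
}}

```text
t: 22.95
position: [0.4613, 0.2676, 0.1628]
eef_rot: [[0.044, 0.999, 0.0], [0.999, -0.044, 0.0], [0.0, 0.0, -1.0]]
wrist_force: [0.0, -0.1, -0.4]
grip_width: 0.0854
gripper_force: 0.0
```

```bash
python3 g.py 480.5 31.5 100 1.521;  python3 - <<'E'
from h import *
d=snap('scene','s6'); snap('top','t6');crop(d,'s6c',205,130,405,280,4)
E
```

```text
t 22.95 pos [461.3 267.6 162.8] yaw 1.5272 z [ 2.e-04  1.e-04 -1.e+00] j [0.31 0.4  1.58 0.   1.16 0.35] w 0.0854
shift [-235.    29.5   62.8] turn 0.0062
```

View pics/s6c.png

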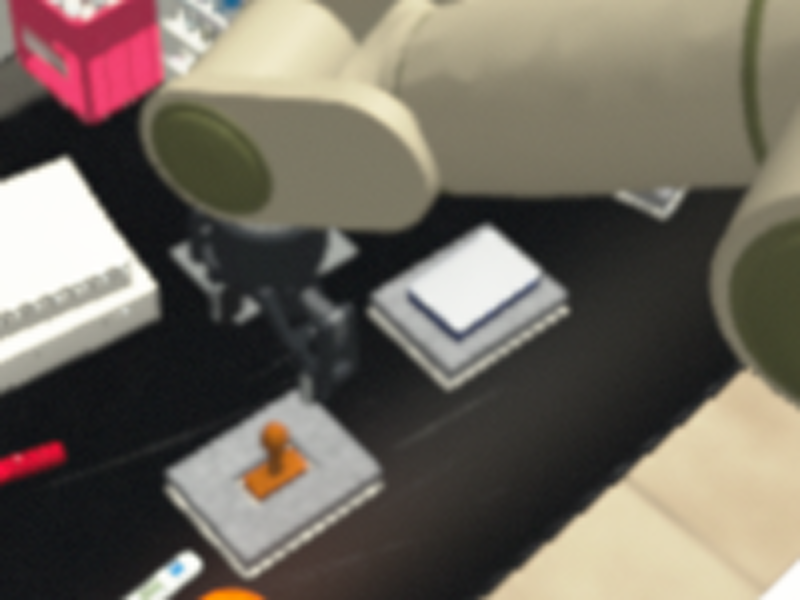

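The stamp stands upright and seated in its cut-out at (274,475), and the pad still lies on the cup's holder at (472,290). I'll measure the emptied pad cut-out and the pad from the top picture in code.

```bash
python3 - <<'E'
from fit import *
d=load('t6'); im=d['img'].astype(int)
def blob(x0,y0,x1,y1,th,z,sx,sy,n,dd=d):
    im=dd['img']; g=cv2.resize(im[y0:y1,x0:x1].min(2),None,fx=8,fy=8,interpolation=cv2.INTER_CUBIC)
    k,l,st,c=cv2.connectedComponentsWithStats((g>th).astype(np.uint8)); i=1+st[1:,4].argmax()
    cn=max(cv2.findContours((l==i).astype(np.uint8),0,1)[0],key=cv2.contourArea)
    b=cv2.boxPoints(cv2.minAreaRect(cn)); f=lambda p:(np.array(p)+.5)/8-.5+[x0,y0]
    print(n,'centroid',(px2w(dd,[f(c[i])],z)*1e3).round(1)); rect(dd,f(b),z,sx,sy,n)
for th in(190,205,215): blob(385,200,450,255,th,.016,.069,.102,'cut %d'%th)
for th in(190,205,215): blob(295,208,350,260,th,.043,.062,.095,'pad %d'%th)
d=load('top0')
for th in(205,): blob(295,208,350,260,th,.043,.062,.095,'pad %d'%th,d)
E
```

```text
cut 190 centroid [[ 502.8 -229.8   16. ]]
cut 190 xy [ 503.5 -230.1] yaw 0.21 res mm 2.3 sides [107, 73, 106, 73]
cut 205 centroid [[ 502.9 -230.    16. ]]
cut 205 xy [ 503.4 -230.4] yaw 0.208 res mm 1.9 sides [106, 72, 105, 71]
cut 215 centroid [[ 502.9 -230.1   16. ]]
cut 215 xy [ 503.4 -230.5] yaw 0.209 res mm 1.5 sides [105, 71, 104, 71]
pad 190 centroid [[481.2  28.9  43. ]]
pad 190 xy [481.8  28.1] yaw -0.028 res mm 1.1 sides [64, 97, 64, 96]
pad 205 centroid [[481.1  29.   43. ]]
pad 205 xy [482.   28.7] yaw -0.024 res mm 0.6 sides [63, 96, 63, 95]
pad 215 centroid [[481.  29.  43.]]
pad 215 xy [482.   28.8] yaw -0.028 res mm 0.5 sides [62, 95, 62, 94]
pad 205 centroid [[481.1  29.1  43. ]]
pad 205 xy [481.8  28.6] yaw -0.028 res mm 0.6 sides [63, 96, 63, 95]
```

>>> {"api": "drive_tool", "payload": {
  "deltas": [
    {"delta_pos": [-40,5,5],"turn": [0,0,-0.014]},
    {"delta_pos": [-50,6,10],"turn": [0,0,0]},
    {"delta_pos": [-50,6,15],"turn": [0,0,0]},
    {"delta_pos": [-50,6,20],"turn": [0,0,0]},
    {"delta_pos": [-46.5,5,13],"turn": [0,0,0]},
    {"delta_pos": [0,0,0],"turn": [0,0,0]},
    {"delta_pos": [0,0,0],"turn": [0,0,0]},
    {"delta_pos": [0,0,0],"turn": [0,0,0]}
  ],
  "claw": 0.16
}}

```text
t: 24.05
position: [0.4819, 0.0313, 0.1]
eef_rot: [[0.027, 1.0, 0.001], [1.0, -0.027, -0.0], [-0.0, 0.001, -1.0]]
wrist_force: [0.2, -0.2, 0.1]
grip_width: 0.0718
gripper_force: 0.0
```

```bash
python3 g.py 482 30 55 1.541
```

```text
t 24.05 pos [481.9  31.3 100. ] yaw 1.5433 z [ 7.e-04 -0.e+00 -1.e+00] j [-0.18  0.39  1.8   0.    0.96 -0.15] w 0.0718
shift [-1.3  0.1 45. ] turn 0.0023
```

>>> {"api": "drive_tool", "payload": {
  "deltas": [
    {"delta_pos": [-1,0,15],"turn": [0,0,0]},
    {"delta_pos": [0,0,20],"turn": [0,0,0]},
    {"delta_pos": [0,0,15],"turn": [0,0,0]},
    {"delta_pos": [0,0,5],"turn": [0,0,0]},
    {"delta_pos": [0,0,0],"turn": [0,0,0]},
    {"delta_pos": [0,0,0],"turn": [0,0,0]},
    {"delta_pos": [0,0,0],"turn": [0,0,0]}
  ]
}}

```text
t: 24.92
position: [0.4821, 0.0293, 0.045]
eef_rot: [[0.029, 1.0, 0.001], [1.0, -0.029, -0.0], [-0.0, 0.001, -1.0]]
wrist_force: [-1.1, -1.1, -0.7]
grip_width: 0.0715
gripper_force: 0.0
```

>>> {"api": "drive_tool", "payload": {
  "deltas": [
    {"delta_pos": [0,0,2],"turn": [0,0,0]},
    {"delta_pos": [0,0,2],"turn": [0,0,0]},
    {"delta_pos": [0,0,2],"turn": [0,0,0]},
    {"delta_pos": [0,0,2],"turn": [0,0,0]},
    {"delta_pos": [0,0,0],"turn": [0,0,0]},
    {"delta_pos": [0,0,0],"turn": [0,0,0]}
  ]
}}

```text
t: 25.68
position: [0.4818, 0.0293, 0.0366]
eef_rot: [[0.029, 1.0, 0.0], [1.0, -0.029, 0.0], [0.0, 0.0, -1.0]]
wrist_force: [-0.5, -0.1, -0.0]
grip_width: 0.0718
gripper_force: 0.0
```

>>> {"api": "drive_tool", "payload": {
  "deltas": [
    {"delta_pos": [0,0,2],"turn": [0,0,0]},
    {"delta_pos": [0,0,2],"turn": [0,0,0]},
    {"delta_pos": [0,0,0],"turn": [0,0,0]},
    {"delta_pos": [0,0,0],"turn": [0,0,0]}
  ]
}}

```text
t: 26.18
position: [0.4818, 0.0293, 0.0326]
eef_rot: [[0.029, 1.0, -0.0], [1.0, -0.029, 0.0], [0.0, -0.0, -1.0]]
wrist_force: [0.8, -0.7, -0.0]
grip_width: 0.0717
gripper_force: 0.0
```

>>> {"api": "drive_tool", "payload": {
  "deltas": [
    {"delta_pos": [0,0,1],"turn": [0,0,0]},
    {"delta_pos": [0,0,1],"turn": [0,0,0]},
    {"delta_pos": [0,0,0],"turn": [0,0,0]},
    {"delta_pos": [0,0,0],"turn": [0,0,0]}
  ]
}}

```text
t: 26.68
position: [0.4818, 0.0293, 0.0306]
eef_rot: [[0.029, 1.0, -0.0], [1.0, -0.029, 0.0], [0.0, -0.0, -1.0]]
wrist_force: [-1.4, 0.2, 0.1]
grip_width: 0.0718
gripper_force: 0.0
```

>>> {"api": "drive_tool", "payload": {
  "deltas": [
    {"delta_pos": [0,0,1],"turn": [0,0,0]},
    {"delta_pos": [0,0,1],"turn": [0,0,0]},
    {"delta_pos": [0,0,0],"turn": [0,0,0]},
    {"delta_pos": [0,0,0],"turn": [0,0,0]}
  ]
}}

```text
t: 27.18
position: [0.4818, 0.0293, 0.0286]
eef_rot: [[0.029, 1.0, 0.0], [1.0, -0.029, 0.0], [0.0, -0.0, -1.0]]
wrist_force: [-0.7, 0.0, -1.0]
grip_width: 0.0718
gripper_force: 0.0
```

>>> {"api": "drive_tool", "payload": {
  "deltas": [
    {"delta_pos": [0,0,1],"turn": [0,0,0]},
    {"delta_pos": [0,0,1],"turn": [0,0,0]},
    {"delta_pos": [0,0,0],"turn": [0,0,0]},
    {"delta_pos": [0,0,0],"turn": [0,0,0]}
  ]
}}

```text
t: 27.68
position: [0.4818, 0.0293, 0.0266]
eef_rot: [[0.029, 1.0, -0.0], [1.0, -0.029, 0.0], [0.0, -0.0, -1.0]]
wrist_force: [0.4, 0.6, 0.9]
grip_width: 0.0716
gripper_force: 0.0
```

>>> {"api": "drive_tool", "payload": {
  "deltas": [
    {"delta_pos": [0,0,1],"turn": [0,0,0]},
    {"delta_pos": [0,0,1],"turn": [0,0,0]},
    {"delta_pos": [0,0,0],"turn": [0,0,0]},
    {"delta_pos": [0,0,0],"turn": [0,0,0]}
  ]
}}

```text
t: 28.18
position: [0.4818, 0.0293, 0.0246]
eef_rot: [[0.029, 1.0, 0.0], [1.0, -0.029, -0.0], [-0.0, 0.0, -1.0]]
wrist_force: [-0.3, 0.1, -0.5]
grip_width: 0.072
gripper_force: 0.0
```

>>> {"api": "drive_tool", "payload": {
  "deltas": [
    {"delta_pos": [0,0,1],"turn": [0,0,0]},
    {"delta_pos": [0,0,0],"turn": [0,0,0]},
    {"delta_pos": [0,0,0],"turn": [0,0,0]}
  ]
}}

```text
t: 28.55
position: [0.4819, 0.0293, 0.0238]
eef_rot: [[0.029, 1.0, 0.0], [1.0, -0.029, -0.0], [-0.0, 0.0, -1.0]]
wrist_force: [-1.0, -0.1, 4.7]
grip_width: 0.0718
gripper_force: 2.4
```

>>> {"api": "drive_tool", "payload": {
  "deltas": [
    {"delta_pos": [0,0,1],"turn": [0,0,0]},
    {"delta_pos": [0,0,0],"turn": [0,0,0]},
    {"delta_pos": [0,0,0],"turn": [0,0,0]}
  ]
}}

```text
t: 28.92
position: [0.482, 0.0293, 0.0237]
eef_rot: [[0.029, 1.0, 0.0], [1.0, -0.029, -0.0], [-0.0, 0.0, -1.0]]
wrist_force: [-5.5, 0.8, 18.0]
grip_width: 0.0717
gripper_force: 9.2
```

Contact at TCP z 23.9 mm puts the fingertips level with the TCP at this opening. I'll raise 13 mm and grip.

>>> {"api": "drive_tool", "payload": {
  "deltas": [
    {"delta_pos": [0,0,-8],"turn": [0,0,0]},
    {"delta_pos": [0,0,-6.5],"turn": [0,0,0]},
    {"delta_pos": [0,0,0],"turn": [0,0,0]},
    {"delta_pos": [0,0,0],"turn": [0,0,0]},
    {"delta_pos": [0,0,0],"turn": [0,0,0]}
  ]
}}

```text
t: 29.55
position: [0.4817, 0.0293, 0.0369]
eef_rot: [[0.029, 1.0, -0.0], [1.0, -0.029, 0.0], [0.0, -0.0, -1.0]]
wrist_force: [0.5, 0.1, -0.2]
grip_width: 0.072
gripper_force: 0.0
```

>>> {"api": "drive_tool", "payload": {
  "deltas": [
    {"delta_pos": [0,0,0],"turn": [0,0,0]},
    {"delta_pos": [0,0,0],"turn": [0,0,0]},
    {"delta_pos": [0,0,0],"turn": [0,0,0]},
    {"delta_pos": [0,0,0],"turn": [0,0,0]},
    {"delta_pos": [0,0,0],"turn": [0,0,0]}
  ],
  "claw": 1
}}

```text
t: 30.18
position: [0.4819, 0.0293, 0.0375]
eef_rot: [[0.029, 1.0, 0.0], [1.0, -0.029, -0.0], [-0.0, 0.0, -1.0]]
wrist_force: [-1.4, -0.3, 5.3]
grip_width: 0.0602
gripper_force: 65.3
```

>>> {"api": "drive_tool", "payload": {
  "deltas": [
    {"delta_pos": [0,0,-10],"turn": [0,0,0]},
    {"delta_pos": [0,0,-20],"turn": [0,0,0]},
    {"delta_pos": [0,0,-20],"turn": [0,0,0]},
    {"delta_pos": [0,0,0],"turn": [0,0,0]},
    {"delta_pos": [0,0,0],"turn": [0,0,0]},
    {"delta_pos": [0,0,0],"turn": [0,0,0]}
  ]
}}

```text
t: 30.92
position: [0.4814, 0.0294, 0.0864]
eef_rot: [[0.029, 1.0, -0.001], [1.0, -0.029, 0.0], [0.0, -0.001, -1.0]]
wrist_force: [-0.7, -0.1, -1.2]
grip_width: 0.0603
gripper_force: 65.1
```

```bash
python3 g.py 503.7 -229 86 1.780;  python3 - <<'E'
from h import *
d=snap('scene','s7'); snap('top','t7');crop(d,'s7c',260,120,400,240,5)
E
```

```text
t 30.93 pos [481.4  29.4  86.4] yaw 1.5418 z [-1.3e-03  3.0e-04 -1.0e+00] j [-0.18  0.41  1.81  0.    0.93 -0.15] w 0.0603
shift [-257.6   29.8    0.3] turn -0.2382
```

View pics/s7c.png

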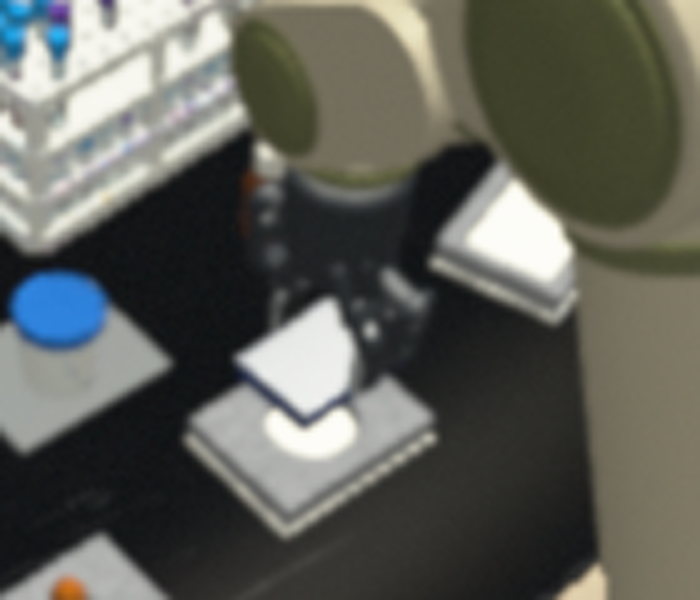

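The pad is held level above the round cut-out at (312,430), and the cup is upright on the mat. Now I carry it to the pad holder.

>>> {"api": "drive_tool", "payload": {
  "deltas": [
    {"delta_pos": [-38,5,0],"turn": [0,0,0]},
    {"delta_pos": [-45,5,0],"turn": [0,0,0]},
    {"delta_pos": [-45,5,0],"turn": [0,0,0]},
    {"delta_pos": [-45,5,0],"turn": [0,0,0]},
    {"delta_pos": [-45,5,0],"turn": [0,0,0]},
    {"delta_pos": [-40,5,0],"turn": [0,0,0]},
    {"delta_pos": [0,0,0],"turn": [0,0,-0.12]},
    {"delta_pos": [0,0,0],"turn": [0,0,-0.118]}
  ]
}}

```text
t: 32.02
position: [0.504, -0.2299, 0.0865]
eef_rot: [[-0.21, 0.978, -0.001], [0.978, 0.21, 0.001], [0.001, -0.001, -1.0]]
wrist_force: [-0.2, 0.4, -0.6]
grip_width: 0.0605
gripper_force: 65.1
```

>>> {"api": "drive_tool", "payload": {
  "deltas": [
    {"delta_pos": [0,0,10],"turn": [0,0,0]},
    {"delta_pos": [0,0,0],"turn": [0,0,0]},
    {"delta_pos": [0,0,0],"turn": [0,0,0]},
    {"delta_pos": [0,0,0],"turn": [0,0,0]}
  ]
}}

```text
t: 32.52
position: [0.5044, -0.2295, 0.0772]
eef_rot: [[-0.207, 0.978, 0.0], [0.978, 0.207, -0.0], [-0.0, 0.0, -1.0]]
wrist_force: [-0.1, -0.1, -0.6]
grip_width: 0.0601
gripper_force: 65.1
```

```bash
python3 g.py 503.7 -229.7 40 1.780;  python3 - <<'E'
from h import *
d=snap('scene','s8'); crop(d,'s8c',325,110,425,200,6)
E
```

```text
t 32.52 pos [ 504.4 -229.5   77.2] yaw 1.7792 z [ 3.e-04 -2.e-04 -1.e+00] j [-0.64  0.55  1.6   0.    0.99 -0.85] w 0.0601
shift [-0.1 -0.8 37.2] turn -0.0008
```

View pics/s8c.png

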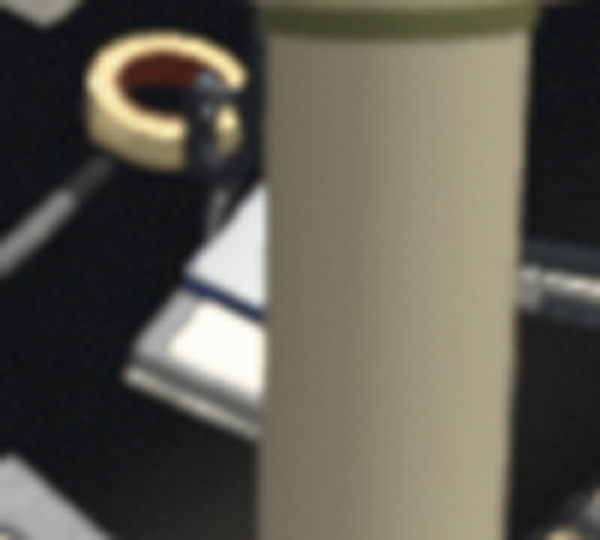

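The arm hides most of the holder, so I'll rely on force and height for this insertion.

>>> {"api": "drive_tool", "payload": {
  "deltas": [
    {"delta_pos": [0,-0.8,15],"turn": [0,0,0]},
    {"delta_pos": [0,0,15],"turn": [0,0,0]},
    {"delta_pos": [0,0,6],"turn": [0,0,0]},
    {"delta_pos": [0,0,0],"turn": [0,0,0]},
    {"delta_pos": [0,0,0],"turn": [0,0,0]},
    {"delta_pos": [0,0,0],"turn": [0,0,0]}
  ]
}}

```text
t: 33.33
position: [0.5037, -0.2298, 0.0415]
eef_rot: [[-0.208, 0.978, 0.001], [0.978, 0.208, -0.0], [-0.001, 0.0, -1.0]]
wrist_force: [1.1, 0.5, -1.0]
grip_width: 0.0602
gripper_force: 65.1
```

>>> {"api": "drive_tool", "payload": {
  "deltas": [
    {"delta_pos": [0,0,2],"turn": [0,0,0]},
    {"delta_pos": [0,0,2],"turn": [0,0,0]},
    {"delta_pos": [0,0,1],"turn": [0,0,0]},
    {"delta_pos": [0,0,0],"turn": [0,0,0]},
    {"delta_pos": [0,0,0],"turn": [0,0,0]},
    {"delta_pos": [0,0,0],"turn": [0,0,0]}
  ]
}}

```text
t: 34.08
position: [0.5036, -0.2296, 0.0362]
eef_rot: [[-0.207, 0.978, 0.0], [0.978, 0.207, -0.0], [-0.0, 0.0, -1.0]]
wrist_force: [0.3, -0.2, -0.4]
grip_width: 0.0603
gripper_force: 65.1
```

>>> {"api": "drive_tool", "payload": {
  "deltas": [
    {"delta_pos": [0,0,2],"turn": [0,0,0]},
    {"delta_pos": [0,0,2],"turn": [0,0,0]},
    {"delta_pos": [0,0,0],"turn": [0,0,0]},
    {"delta_pos": [0,0,0],"turn": [0,0,0]},
    {"delta_pos": [0,0,0],"turn": [0,0,0]}
  ]
}}

```text
t: 34.7
position: [0.5036, -0.2296, 0.0321]
eef_rot: [[-0.207, 0.978, 0.0], [0.978, 0.207, -0.0], [-0.0, 0.0, -1.0]]
wrist_force: [-0.3, -0.3, -0.9]
grip_width: 0.0602
gripper_force: 65.1
```

>>> {"api": "drive_tool", "payload": {
  "deltas": [
    {"delta_pos": [0,0,1],"turn": [0,0,0]},
    {"delta_pos": [0,0,1.2],"turn": [0,0,0]},
    {"delta_pos": [0,0,0],"turn": [0,0,0]},
    {"delta_pos": [0,0,0],"turn": [0,0,0]},
    {"delta_pos": [0,0,0],"turn": [0,0,0]}
  ]
}}

```text
t: 35.33
position: [0.5035, -0.2296, 0.0299]
eef_rot: [[-0.208, 0.978, 0.0], [0.978, 0.208, -0.0], [-0.0, 0.0, -1.0]]
wrist_force: [-0.3, -0.4, -0.8]
grip_width: 0.0605
gripper_force: 65.1
```

>>> {"api": "drive_tool", "payload": {
  "deltas": [
    {"delta_pos": [0,0,0.8],"turn": [0,0,0]},
    {"delta_pos": [0,0,0],"turn": [0,0,0]},
    {"delta_pos": [0,0,0],"turn": [0,0,0]},
    {"delta_pos": [0,0,0],"turn": [0,0,0]}
  ]
}}

```text
t: 35.83
position: [0.5036, -0.2297, 0.0295]
eef_rot: [[-0.208, 0.978, 0.0], [0.978, 0.208, -0.0], [-0.0, 0.0, -1.0]]
wrist_force: [-0.9, 0.8, 5.7]
grip_width: 0.0601
gripper_force: 65.7
```

>>> {"api": "drive_tool", "payload": {
  "deltas": [
    {"delta_pos": [0,0,0],"turn": [0,0,0]},
    {"delta_pos": [0,0,0],"turn": [0,0,0]},
    {"delta_pos": [0,0,0],"turn": [0,0,0]},
    {"delta_pos": [0,0,0],"turn": [0,0,0]},
    {"delta_pos": [0,0,0],"turn": [0,0,0]},
    {"delta_pos": [0,0,0],"turn": [0,0,0]}
  ],
  "claw": 0.12
}}

```text
t: 36.58
position: [0.5036, -0.2296, 0.0291]
eef_rot: [[-0.207, 0.978, 0.0], [0.978, 0.207, 0.0], [-0.0, 0.0, -1.0]]
wrist_force: [0.3, 0.3, 1.7]
grip_width: 0.075
gripper_force: 0.0
```

>>> {"api": "drive_tool", "payload": {
  "deltas": [
    {"delta_pos": [0,0,-15],"turn": [0,0,0]},
    {"delta_pos": [0,0,-35],"turn": [0,0,0]},
    {"delta_pos": [0,0,-40],"turn": [0,0,0]},
    {"delta_pos": [0,0,-40],"turn": [0,0,0.07]},
    {"delta_pos": [0,0,0],"turn": [0,0,0.07]},
    {"delta_pos": [0,0,0],"turn": [0,0,0.069]},
    {"delta_pos": [0,0,0],"turn": [0,0,0]},
    {"delta_pos": [0,0,0],"turn": [0,0,0]}
  ],
  "claw": 0
}}

```text
t: 37.58
position: [0.5036, -0.2296, 0.1595]
eef_rot: [[-0.001, 1.0, 0.0], [1.0, 0.001, -0.0], [-0.0, 0.0, -1.0]]
wrist_force: [0.2, 0.4, 0.1]
grip_width: 0.0853
gripper_force: 0.0
```

```bash
python3 g.py 635.8 118 150 1.571
```

```text
t 37.58 pos [ 503.6 -229.6  159.5] yaw 1.5721 z [ 4.e-04 -2.e-04 -1.e+00] j [-0.64  0.45  1.52  0.    1.17 -0.64] w 0.0853
shift [347.5 132.7   9.5] turn 0.0011
```

```bash
python3 - <<'E'
from fit import *
d=snap('top','t9'); s=snap('scene','s9')
crop(d,'t9c',210,150,450,270,3.3)
def circ(d,x0,y0,x1,y1,th,z):
    g=cv2.resize(d['img'][y0:y1,x0:x1].min(2),None,fx=8,fy=8,interpolation=cv2.INTER_CUBIC)
    k,l,st,c=cv2.connectedComponentsWithStats((g>th).astype(np.uint8))
    i=1+st[1:,4].argmax(); p=(c[i]+.5)/8-.5+[x0,y0]; print(st[i,2:]/8, p, (px2w(d,[p],z)*1e3).round(1))
for th in(200,220):
  circ(d,305,215,342,256,th,.010)
  circ(s,300,190,345,225,th,.010)
E
```

```text
[  21.25    21.875 2921.25 ] [323.06582691 234.18052525] [[482.7  31.1  10. ]]
[  18.25    12.5   1358.375] [321.57743052 205.08202011] [[485.2  28.8  10. ]]
[  20.75   21.25 2778.  ] [323.13026458 234.13517481] [[482.8  30.9  10. ]]
[  17.25    11.625 1190.625] [321.61935039 204.97610892] [[485.4  28.3  10. ]]
```

View pics/t9c.png

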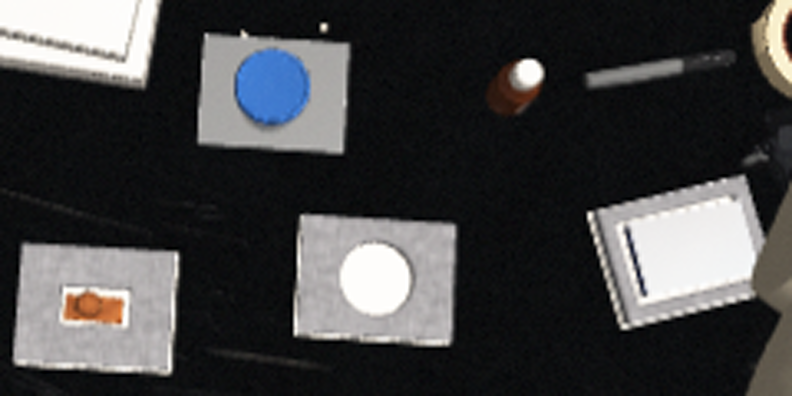

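The stamp sits in its cut-out (95,307), the pad lies in its own (690,248), the round cut-out is free (376,278), and the cup stands on the mat (272,87). The bystanders are unmoved. Now I fetch the cup.

>>> {"api": "drive_tool", "payload": {
  "deltas": [
    {"delta_pos": [43,16,0],"turn": [0,0,0]},
    {"delta_pos": [43,16,0],"turn": [0,0,0]},
    {"delta_pos": [43,16,0],"turn": [0,0,0]},
    {"delta_pos": [43,16,0],"turn": [0,0,0]},
    {"delta_pos": [43,17,0],"turn": [0,0,0]},
    {"delta_pos": [43,17,0],"turn": [0,0,0]},
    {"delta_pos": [43,17,0],"turn": [0,0,0]},
    {"delta_pos": [43,17,0],"turn": [0,0,0]}
  ]
}}

```text
t: 38.67
position: [0.6359, 0.1159, 0.1591]
eef_rot: [[-0.001, 1.0, -0.0], [1.0, 0.001, -0.0], [-0.0, -0.0, -1.0]]
wrist_force: [0.1, -0.3, -0.1]
grip_width: 0.0852
gripper_force: 0.0
```

>>> {"api": "drive_tool", "payload": {
  "deltas": [
    {"delta_pos": [3.5,0,10],"turn": [0,0,0]},
    {"delta_pos": [0,0,20],"turn": [0,0,0]},
    {"delta_pos": [0,0,0],"turn": [0,0,0]},
    {"delta_pos": [0,0,0],"turn": [0,0,0]},
    {"delta_pos": [0,0,0],"turn": [0,0,0]}
  ]
}}

```text
t: 39.3
position: [0.6358, 0.1175, 0.13]
eef_rot: [[0.0, 1.0, 0.001], [1.0, -0.0, -0.0], [-0.0, 0.001, -1.0]]
wrist_force: [-0.8, -0.1, -0.0]
grip_width: 0.0853
gripper_force: 0.0
```

```bash
python3 g.py 635.8 118.1 63 1.571
```

```text
t 39.3 pos [635.8 117.5 130. ] yaw 1.5705 z [ 0.0014 -0.     -1.    ] j [ 0.    0.67  1.23 -0.    1.23  0.  ] w 0.0853
shift [ 0.6 -0.1 67. ] turn -0.0005
```

>>> {"api": "drive_tool", "payload": {
  "deltas": [
    {"delta_pos": [0.5,0,25],"turn": [0,0,0]},
    {"delta_pos": [0,0,25],"turn": [0,0,0]},
    {"delta_pos": [0,0,12],"turn": [0,0,0]},
    {"delta_pos": [0,0,4],"turn": [0,0,0]},
    {"delta_pos": [0,0,0],"turn": [0,0,0]},
    {"delta_pos": [0,0,0],"turn": [0,0,0]},
    {"delta_pos": [0,0,0],"turn": [0,0,0]}
  ]
}}

```text
t: 40.17
position: [0.6358, 0.1184, 0.0637]
eef_rot: [[-0.0, 1.0, 0.001], [1.0, 0.0, 0.0], [0.0, 0.001, -1.0]]
wrist_force: [-0.4, 0.0, 0.5]
grip_width: 0.0852
gripper_force: 0.0
```

>>> {"api": "drive_tool", "payload": {
  "deltas": [
    {"delta_pos": [0,0,0],"turn": [0,0,0]},
    {"delta_pos": [0,0,0],"turn": [0,0,0]},
    {"delta_pos": [0,0,0],"turn": [0,0,0]},
    {"delta_pos": [0,0,0],"turn": [0,0,0]},
    {"delta_pos": [0,0,0],"turn": [0,0,0]},
    {"delta_pos": [0,0,0],"turn": [0,0,0]}
  ],
  "claw": 1
}}

```text
t: 40.92
position: [0.636, 0.1185, 0.0639]
eef_rot: [[-0.0, 1.0, 0.002], [1.0, 0.0, 0.0], [0.0, 0.002, -1.0]]
wrist_force: [-0.8, 0.8, 4.7]
grip_width: 0.06
gripper_force: 64.6
```

>>> {"api": "drive_tool", "payload": {
  "deltas": [
    {"delta_pos": [0,0,-20],"turn": [0,0,0]},
    {"delta_pos": [0,0,-30],"turn": [0,0,0]},
    {"delta_pos": [-22,-38,0],"turn": [0,0,0]},
    {"delta_pos": [-22,-38,0],"turn": [0,0,0]},
    {"delta_pos": [-22,-38,0],"turn": [0,0,0]},
    {"delta_pos": [-19,-39,0],"turn": [0,0,0]},
    {"delta_pos": [0,0,0],"turn": [0,0,0]},
    {"delta_pos": [0,0,0],"turn": [0,0,0]}
  ]
}}

```text
t: 41.92
position: [0.4832, 0.0334, 0.1133]
eef_rot: [[0.0, 1.0, 0.001], [1.0, -0.0, -0.0], [-0.0, 0.001, -1.0]]
wrist_force: [-0.1, 0.7, -0.8]
grip_width: 0.0596
gripper_force: 65.0
```

```bash
python3 g.py 482.7 32.5 90 1.571
```

```text
t 41.92 pos [483.2  33.4 113.3] yaw 1.5706 z [ 9.e-04 -0.e+00 -1.e+00] j [-0.17  0.37  1.78  0.    0.99 -0.17] w 0.0596
shift [-0.9 -0.5 23.3] turn -0.0004
```

>>> {"api": "drive_tool", "payload": {
  "deltas": [
    {"delta_pos": [-0.7,-0.3,15],"turn": [0,0,0]},
    {"delta_pos": [0,0,10],"turn": [0,0,0]},
    {"delta_pos": [0,0,4],"turn": [0,0,0]},
    {"delta_pos": [0,0,4],"turn": [0,0,0]},
    {"delta_pos": [0,0,0],"turn": [0,0,0]},
    {"delta_pos": [0,0,0],"turn": [0,0,0]},
    {"delta_pos": [0,0,0],"turn": [0,0,0]}
  ]
}}

```text
t: 42.8
position: [0.4824, 0.0326, 0.0803]
eef_rot: [[-0.0, 1.0, 0.001], [1.0, 0.0, -0.0], [-0.0, 0.001, -1.0]]
wrist_force: [0.4, -0.4, -0.6]
grip_width: 0.06
gripper_force: 65.0
```

>>> {"api": "drive_tool", "payload": {
  "deltas": [
    {"delta_pos": [0,0,4],"turn": [0,0,0]},
    {"delta_pos": [0,0,4],"turn": [0,0,0]},
    {"delta_pos": [0,0,2],"turn": [0,0,0]},
    {"delta_pos": [0,0,0],"turn": [0,0,0]},
    {"delta_pos": [0,0,0],"turn": [0,0,0]},
    {"delta_pos": [0,0,0],"turn": [0,0,0]}
  ]
}}

```text
t: 43.55
position: [0.4822, 0.0327, 0.0701]
eef_rot: [[0.0, 1.0, 0.0], [1.0, -0.0, 0.0], [0.0, 0.0, -1.0]]
wrist_force: [-0.5, -0.1, -1.2]
grip_width: 0.0602
gripper_force: 64.9
```

>>> {"api": "drive_tool", "payload": {
  "deltas": [
    {"delta_pos": [0,0,0.8],"turn": [0,0,0]},
    {"delta_pos": [0,0,0],"turn": [0,0,0]},
    {"delta_pos": [0,0,0],"turn": [0,0,0]},
    {"delta_pos": [0,0,0],"turn": [0,0,0]}
  ]
}}

```text
t: 44.05
position: [0.4823, 0.0327, 0.0698]
eef_rot: [[-0.0, 1.0, 0.0], [1.0, 0.0, -0.0], [-0.0, 0.0, -1.0]]
wrist_force: [-1.3, 0.6, 6.7]
grip_width: 0.0597
gripper_force: 65.9
```

>>> {"api": "drive_tool", "payload": {
  "deltas": [
    {"delta_pos": [0,0,0],"turn": [0,0,0]},
    {"delta_pos": [0,0,0],"turn": [0,0,0]},
    {"delta_pos": [0,0,0],"turn": [0,0,0]},
    {"delta_pos": [0,0,0],"turn": [0,0,0]},
    {"delta_pos": [0,0,0],"turn": [0,0,0]},
    {"delta_pos": [0,0,0],"turn": [0,0,0]}
  ],
  "claw": 0
}}

```text
t: 44.8
position: [0.4822, 0.0327, 0.0693]
eef_rot: [[0.0, 1.0, -0.0], [1.0, -0.0, 0.0], [0.0, -0.0, -1.0]]
wrist_force: [-1.1, -0.3, -0.5]
grip_width: 0.0853
gripper_force: 0.0
```

>>> {"api": "drive_tool", "payload": {
  "deltas": [
    {"delta_pos": [0,0,-20],"turn": [0,0,0]},
    {"delta_pos": [0,0,-40],"turn": [0,0,0]},
    {"delta_pos": [0,0,-40],"turn": [0,0,0]},
    {"delta_pos": [40,20,-20],"turn": [0,0,0]},
    {"delta_pos": [50,20,0],"turn": [0,0,0]},
    {"delta_pos": [50,20,0],"turn": [0,0,0]},
    {"delta_pos": [40,20,0],"turn": [0,0,0]},
    {"delta_pos": [0,0,0],"turn": [0,0,0]}
  ]
}}

```text
t: 45.8
position: [0.5624, 0.2149, 0.1886]
eef_rot: [[-0.003, 1.0, -0.0], [1.0, 0.003, 0.0], [0.0, -0.0, -1.0]]
wrist_force: [-0.2, 0.5, -0.8]
grip_width: 0.0855
gripper_force: 0.0
```

```bash
python3 - <<'E'
from h import *
s=snap('scene','s10'); d=snap('top','t10'); crop(s,'a',225,125,405,275,2.2); crop(d,'b',290,150,450,270,3.3*.833)
a=cv2.imread('pics/a.png'); b=cv2.imread('pics/b.png')
h=max(a.shape[0],b.shape[0]); P=lambda m:cv2.copyMakeBorder(m,0,h-m.shape[0],0,0,0)
o=np.hstack([P(a),P(b)]); print(o.shape); cv2.imwrite('pics/fin.png',o[:,:800])
E
```

```text
(330, 836, 3)
```

View pics/fin.png

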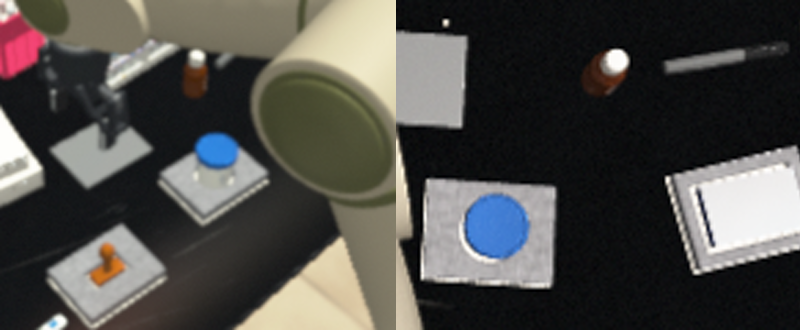

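The cup stands upright in the round cut-out (215,160 and 497,228). The stamp is in its cut-out (107,265), the pad lies flat in its own (750,208), and the bottle and marker are unmoved. Each part first met resistance at its expected floor height, so I hand in.

```bash
python3 -c "
from rig import job
print(job.close_job())"
```

```text
the job is handed in; nothing more can be done
None
```

The stamp, ink pad and cup each went down to the floor of their own holder's cut-out, judging by contact height and the last pictures. They are released and at rest, and the job is handed in at about 46 s.

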